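Lock the microscope's swing arm with the capstan collar and bar

TASK

Lock the swing arm of the pillar microscope: take the steel bar from its wooden rest, push it into a hole in the side of the collar and turn the collar clockwise (seen from above) in short strokes, moving the bar to another hole each time, until the collar bears firmly on the washers: stop at about 0.47 newton metres and do not overtighten. Turn the collar only with the bar, do not force the bar when it jams, then lay the bar back in its rest and leave everything else where it is.

Things in the scene. Friction and masses are not known exactly. Their poses are not given: they have to be found in the camera images.
- stand: white fixed microscope stand; origin on the pillar axis at table level, z up, its -x axis points to the operator's side. Foot 20 mm high; steel pillar 36 mm across, top 145 mm above the table. The bar, while in a hole, can swing only while its bearing from the pillar is within 53 degrees either side of the stand's -x axis: two housings stand in the way. Tall optical tube (top 211 mm) at (+120, +120) mm.
- lamp_housing (a point): top centre of the white round lamp housing on the stand's foot, 36 mm across, top 115 mm above the table (a 2 mm glass on it), at (-82, +177) mm in the stand's frame
- drive_housing (a point): top centre of the black round focus-drive housing on the stand's foot, 36 mm across, top 115 mm above the table, at (-82, -177) mm in the stand's frame
- swing_arm: white arm whose hub (80 mm across, 28 mm high) sits on the pillar below the collar, with a stack of washers (74 mm across) on the hub. Origin on the pillar axis at the hub's underside, 46 mm above the table. The stack's thickness differs each time: the collar meets it after about 70 to 135 degrees of turning, to be found by feel.
- collar: dark steel threaded collar round the pillar, 92 mm across, 24.5 mm high; origin on its axis at hole height (99 to 100 mm above the table at the start), z up. Clockwise turning (from above) moves it down 12 mm per full turn (1.91 mm per radian): the bar must follow it down. Turning it takes about 0.3 N m until it meets the washers; then the moment rises by about 0.013 N m per degree. It stays where it is left.
- collar_hole0 (a point): mouth of the collar hole along the collar's x axis, 46 mm from the axis; eight such radial holes, 45 degrees apart, 12.5 mm square with 2 mm chamfers, run level from the rim in to the pillar (18 mm from the axis); the bar has some 8 degrees of play in them. Properly tight is a turning moment of 0.38 to 0.56 N m about the pillar axis (clamping force 40 to 135 N): aim at 0.47.
- bar: round steel bar, 10 mm thick, 183 mm long, 0.2 kg; origin at its middle on its axis, x axis along it towards the plain tapered tip (90 mm away); a ball knob 18 mm across at the other end (centre at -84 mm). A square grip sleeve, 16 x 16 mm and 50 mm long, sits at the middle; y and z are square to its faces. Held firmly in line with a hole, it bears on the hole near the mouth, so 0.47 N m takes about 10 N sideways there. Starts level in the rest, 55 mm above the table.
- bar_tip (a point): the tapered tip of the bar, on its axis
- rest: fixed wooden rest; origin at the centre of its underside on the table; two slotted posts at x = +60 and -60 mm (12 mm thick along x, 34 mm wide, slot floor 50 mm and flared slot tops 69 mm above the table); the bar lies in the slots along the rest's x axis with its sleeve between the posts
- rest_mid (a point): point where the middle of the bar belongs, 55 mm above the table midway between the two posts; x axis along the slots
- petri_dish: bystander: clear round open dish, 90 mm across, 15 mm high, on the black stage disc of the stand; origin at the centre of its underside
- petri_lid: bystander: clear shallow dish lid, 96 mm across, 12 mm high; origin at the centre of its underside
- cap_a: bystander: black disc cap, 30 mm across, 14 mm high, on the stand's foot; origin at the centre of its underside
- cap_b: bystander: black disc cap, 30 mm across, 14 mm high, on the table; origin at the centre of its underside
- reagent: bystander: small bottle with a blue cap, 44 mm across, 85 mm high; origin at the centre of its underside
- slide_box: bystander: grey box 85 x 100 x 32 mm; origin at the centre of its underside
- specimen_jar: bystander: jar with white lid, 60 mm across, 70 mm high; origin at the centre of its underside

How it is judged:
On the way, in this order (a step that is already met when the one before it is completed fails the run):
1. the bar is in a hole of the collar and the collar has been turned (its holes have moved 15 mm or more), not yet tight (horizontal distance between bar_tip and collar below 0.038 m and z of bar_tip in the frame of collar between -0.008 and 0.008 m and distance of collar_hole0 from where it was at the start of the episode above 0.015 m and contact force between collar and swing_arm below 40 N), for 0.05 s.
2. the bar is drawn out of the collar (tip more than 50 mm from the axis) before the collar is tight (horizontal distance between bar_tip and collar above 0.05 m and contact force between collar and swing_arm below 40 N), for 0.05 s.
3. with the bar in a hole again, the collar is brought tight on the washers (clamping force over 40 N) (horizontal distance between bar_tip and collar below 0.038 m and z of bar_tip in the frame of collar between -0.008 and 0.008 m and contact force between collar and swing_arm above 40 N), for 0.1 s.
At the end, for the whole second after the job is handed in: The collar presses on the washers of the swing arm with 40 to 135 N, and the bar lies still in both slots of its rest: its middle within 30 mm of the rest's middle point and within 6 mm of its height, and along the slots to 0.1 rad (contact force between collar and swing_arm between 40 and 135 N and distance between bar and rest_mid below 0.03 m and z of bar in the frame of rest_mid between -0.006 and 0.006 m and angle between the x axis of bar and the x axis of rest_mid, either way round below 0.1 rad and linear speed of bar below 0.02 m/s); the robot touches nothing.
It fails at once if the collar is overtightened (clamping force over 135 N) (contact force between collar and swing_arm above 135 N).
It fails at once if the bar is forced against the collar (over 60 N) (contact force between bar and collar above 60 N).
It fails at once if the collar is pushed with the gripper or arm instead of the bar (over 5 N) (contact force between any of the fingers, the arm and collar above 5 N).
It fails at once if a bystander is moved by more than 30 mm (distance of any of petri_dish, petri_lid, cap_a, cap_b, reagent, slide_box, specimen_jar from where it was at the start of the episode above 0.03 m).
It also fails if it takes over 72 s, if anything falls off the work surface, if the arm or the gripper's body presses on something with over 40 N, if the wrist force passes 120 N, or if a joint passes its speed limit or range.

ROBOT

A 6-joint arm with a two-finger parallel gripper is mounted at the origin on the work surface. World frame = base frame: x ahead of the robot, y to its left, z up, the work surface at z = 0. Lengths are in m, angles in rad, forces in N, time in s.
With the tool pointing down it reaches from about 0.35 to 0.775 m from the base axis. Payload 7.3 kg.
Tool frame: the origin (TCP) lies at the very end of the fingers, on their centre line; the grasp point (between the pads) lies 19 mm behind it (robot.tcp_to_grasp is the distance from the TCP to the grasp point, in m); x points along the fingers, y is the direction in which the jaws open and shut, and the axes are right-handed (so a half turn about x gives the same grasp; the last joint's range is limited). The gripper opens to 92 mm and grips with 3 to 60 N. Pads are 19 mm wide; open, the fingers measure 130 mm over their backs; the gripper's body (75 mm by 190 mm) begins 47 mm behind the grasp point.
Start: joints at [1.063, 0.342, 1.524, -0, 1.275, -0.146], TCP at [0.186, 0.491, 0.227] pointing down, gripper open.
Joint ranges: [-2.53, 2.53], [-0.77, 2.02], [0.04, 2.7], [-1, 4.14], [0.28, 2.66], [-3.11, 3.11]. Speed limits (rad/s): [2.57, 2.57, 3.14, 3.14, 3.14, 3.14].

INTERFACE

Orientations are given as [roll, pitch, yaw] about the fixed x, y, z axes, in that order (R = Rz(yaw) Ry(pitch) Rx(roll)).
In Python, from cell import robot gives the robot as it stands.
- The arm moves only by the tool move_arm, never from a script. Its argument "increments" is a list of rows, each a list of 4 numbers: the shift along the tool's x, y, z normalised to -1 to 1, where 1 is 40 cm, then the turn about the tool's x normalised to -1 to 1, where 1 is 60 degrees. In form: [[dx, dy, dz, twist], ...]. A call has 1 to 5 rows; each row is the pose to reach, as a shift and turn from the pose commanded when the call began, along the tool's axes at that moment; what a row does not reach only later rows make up. A row lasts 1/8 s, in which the tool goes at most 62.5 mm and 10.7 degrees, less where a joint would pass 70% of its speed; a pose out of reach is approached as far as the arm can. A call with a number of a shift or a turn outside -1 to 1 is refused whole. A call with a gripper value outside its range is refused whole. "gripper" is the closure, from 0 (fully open) to 1 (shut), set as the call begins (left out, the last holds). The fingers move at their own pace and stop on an object; "squeeze" is the grip in N (left out, the last holds). Time passes only in rows, so rows that repeat a pose let the fingers close. It gives the time, the measured TCP pose, the force and the opening at its end, in the units of the state.
- robot.observe(): the state, without advancing time (a new reading comes with each control period).
- robot.read_camera(name): name is "scene" or "top" or "wrist"; returns the picture (400x640x3 uint8, red, green, blue); there is no depth.
- robot.camera_params(name): a dict with "fx", "fy", "cx", "cy" (pixels), "k1" (the pictures are not rectified: a ray, as slopes to the right and down, at radius r is drawn at 1 + k1 r^2 times it, then the intrinsics apply), "R" (3x3) and "t" (3): a world point X has camera coordinates R X + t; the wrist camera has in their place "tool_from_camera" (4x4, takes a point from camera to tool coordinates, whose origin is the TCP and whose axes are the tool frame's). Camera axes: x right, y down, z forward; pixel columns grow to the right and rows downward; lengths in m; the calibration is good to about 2 mm. A picture is of the moment at which its call begins: read the wrist's pose just before it. camera_params takes no time and is no camera call.
- robot.hand_in(): hands the job in, once; it reports no verdict.
The state is a dict: "time": time; "qpos": joint angles; "qvel": joint speeds; "joint_efforts": joint torques, N m; "tool_pos": TCP position; "tool_rot": TCP orientation; "contact_force": force on the tool from outside, world axes, zero at the start; "torque": the same for the moment, N m; "opening": finger opening in m.
Only numpy, scipy, OpenCV 4.12 (cv2) and the standard library are available. Lean on these libraries where they do the work, as an engineer would, in place of code of your own. Each camera call takes 0.05 s, during which the arm holds its last target.

## Working session

There is one attempt and no reset: what is moved stays moved. The work goes in short steps, Python scripts to look and compute and a tool call to move; the robot and the scene stay as the last step left them, time stands still between calls to the robot, and variables do not carry over. Pictures are saved under pics/ and viewed, and the job is handed in when it is done.

Besides the shell and the picture viewer there is one more tool, called after ">>>" in YAML: its name, and indented under it one key for each argument. move_arm: Moves the arm, as the interface text tells. Its arguments: {"type":"object","properties":{"increments":{"type":"array","items":{"type":"array","items":{"type":"number"}}},"gripper":{"type":"number"},"squeeze":{"type":"number"}},"required":["increments"]}

```bash
ls; mkdir -p pics; python3 - <<'E'
from cell import robot
import cv2,numpy as np
np.set_printoptions(precision=4,suppress=True)
for n in ["scene","top","wrist"]:
    im=robot.read_camera(n); cv2.imwrite(f"pics/{n}0.png",im[:,:,::-1]); print(n,robot.camera_params(n))
print(robot.observe(), robot.tcp_to_grasp)
E
```

```text
pics
scene {'fx': 449.1198696662779, 'fy': 449.1198696662779, 'cx': 310.1287941647552, 'cy': 194.97868329712466, 'k1': 0.036643424540301825, 'R': array([[ 0.8168,  0.5769,  0.0054],
       [ 0.4251, -0.5955, -0.6817],
       [-0.3901,  0.5591, -0.7316]]), 't': array([-0.4534, -0.1494,  1.4825])}
top {'fx': 496.77272966768544, 'fy': 496.77272966768544, 'cx': 323.77059172124, 'cy': 200.54131015801792, 'k1': -0.06959383863492243, 'R': array([[-0.0022, -1.    ,  0.0052],
       [-0.9978,  0.0018, -0.0658],
       [ 0.0658, -0.0054, -0.9978]]), 't': array([0.0181, 0.5701, 1.4419])}
wrist {'fx': 350.2179876244418, 'fy': 350.2179876244418, 'cx': 314.5670415690311, 'cy': 194.47580343917042, 'k1': 0.020136839313292895, 'tool_from_camera': array([[-0.0002, -0.2869,  0.958 , -0.1589],
       [ 1.    ,  0.0001,  0.0002,  0.0003],
       [-0.0002,  0.958 ,  0.2869, -0.0775],
       [ 0.    ,  0.    ,  0.    ,  1.    ]])}
{'time': 0.15, 'qpos': array([ 1.063 ,  0.3426,  1.5248, -0.0001,  1.2754, -0.146 ]), 'qvel': array([-0.0023, -0.0013, -0.0034,  0.0008,  0.0005,  0.0017]), 'joint_efforts': array([  0.0017, -43.1469, -24.4354,   0.0718,   0.0539,  -0.0001]), 'tool_pos': array([0.1857, 0.4907, 0.2262]), 'tool_rot': array([-1.6543,  1.5696, -2.016 ]), 'contact_force': array([-1.332 ,  1.7054,  0.2352]), 'torque': array([-0.0334,  0.0746,  0.019 ]), 'opening': 0.0917989041721867} 0.0188
```

View pics/scene0.png

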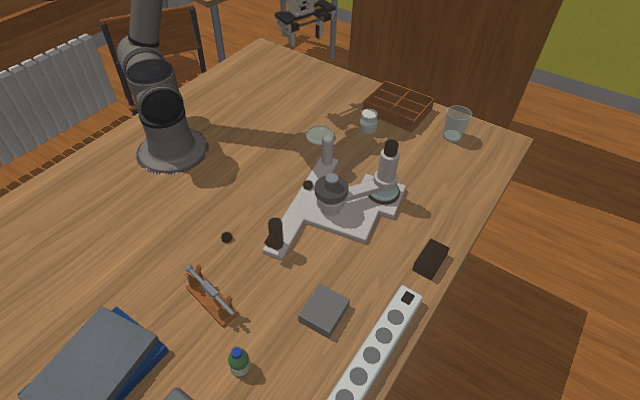

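View pics/top0.png

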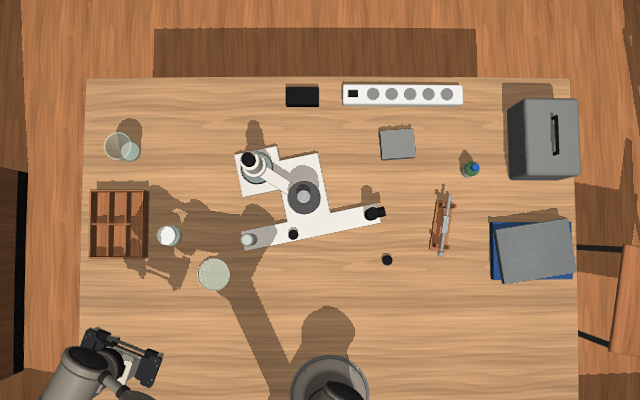

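View pics/wrist0.png

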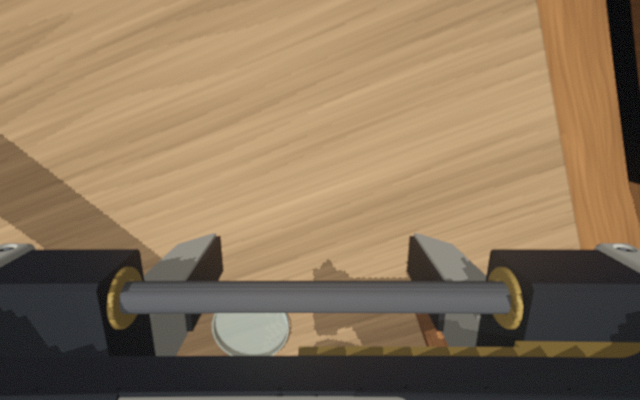

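```bash
cat > h.py <<'E'
from cell import robot
import cv2,numpy as np,json,os
from scipy.spatial.transform import Rotation as Ro
np.set_printoptions(precision=4,suppress=True)
def Rt(rot): return Ro.from_euler('xyz',rot).as_matrix()
def ray(n,uv,st=None):
    """origin, dir in world"""
    p=robot.camera_params(n)
    x=(uv[0]-p['cx'])/p['fx'];y=(uv[1]-p['cy'])/p['fy']
    X,Y=x,y
    for _ in range(20):
        s=1+p['k1']*(X*X+Y*Y);X,Y=x/s,y/s
    d=np.array([X,Y,1.])
    if n=='wrist':
        T=p['tool_from_camera'];R=Rt(st['tool_rot'])
        return R@T[:3,3]+st['tool_pos'],R@T[:3,:3]@d
    return -p['R'].T@p['t'],p['R'].T@d
def onz(n,uv,z,st=None):
    o,d=ray(n,uv,st);return o+d*(z-o[2])/d[2]
def proj(n,X,st=None):
    p=robot.camera_params(n);X=np.asarray(X,float)
    if n=='wrist':
        T=p['tool_from_camera'];R=Rt(st['tool_rot'])
        c=T[:3,:3].T@(R.T@(X-st['tool_pos'])-T[:3,3])
    else: c=p['R']@X+p['t']
    a=c[:2]/c[2];a=a*(1+p['k1']*(a@a));return np.array([p['fx']*a[0]+p['cx'],p['fy']*a[1]+p['cy']])
def snap(n,f):
    st=robot.observe();im=robot.read_camera(n)[:,:,::-1].copy();cv2.imwrite(f,im);np.save('/tmp/st_'+os.path.basename(f)+'.npy',st,allow_pickle=True);return st,im
def st_of(f): return np.load('/tmp/st_'+os.path.basename(f)+'.npy',allow_pickle=True).item()
def crop(f,x0,y0,w,h,k,out):
    im=cv2.imread(f)[y0:y0+h,x0:x0+w];cv2.imwrite(out,cv2.resize(im,None,fx=k,fy=k,interpolation=cv2.INTER_CUBIC))
E
python3 - <<'E'
from h import *
crop('pics/top0.png',230,140,160,110,5,'pics/c1.png')
crop('pics/top0.png',410,170,80,100,6,'pics/c2.png')
crop('pics/scene0.png',250,130,160,130,5,'pics/c3.png')
E
```

```text
(no output)
```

View pics/c1.png

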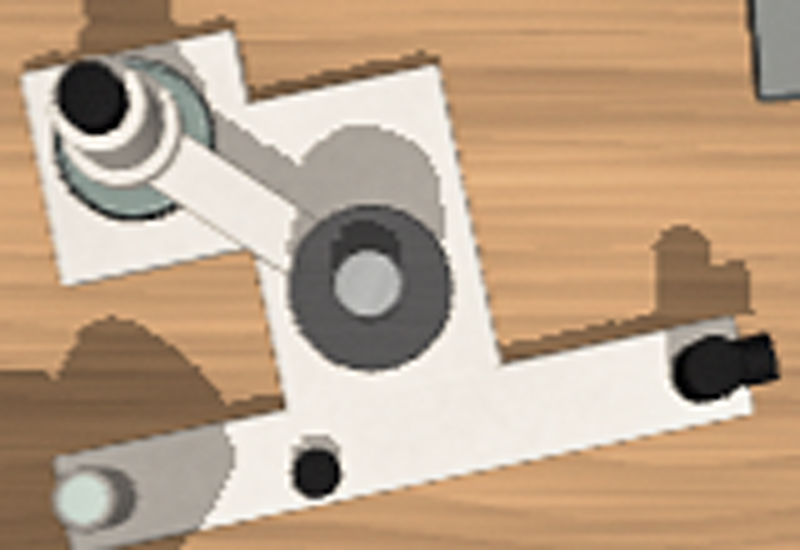

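View pics/c2.png

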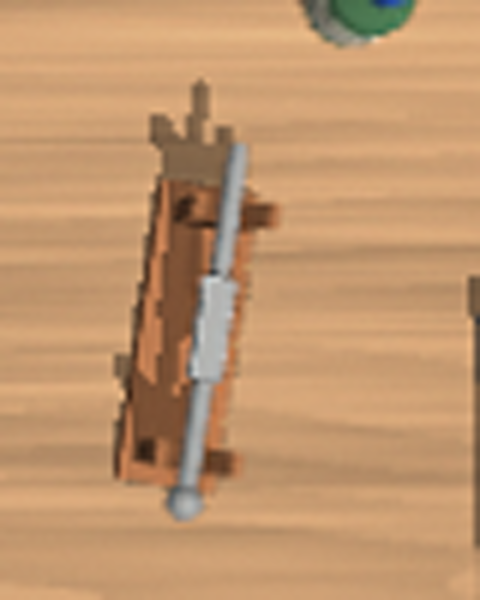

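View pics/c3.png

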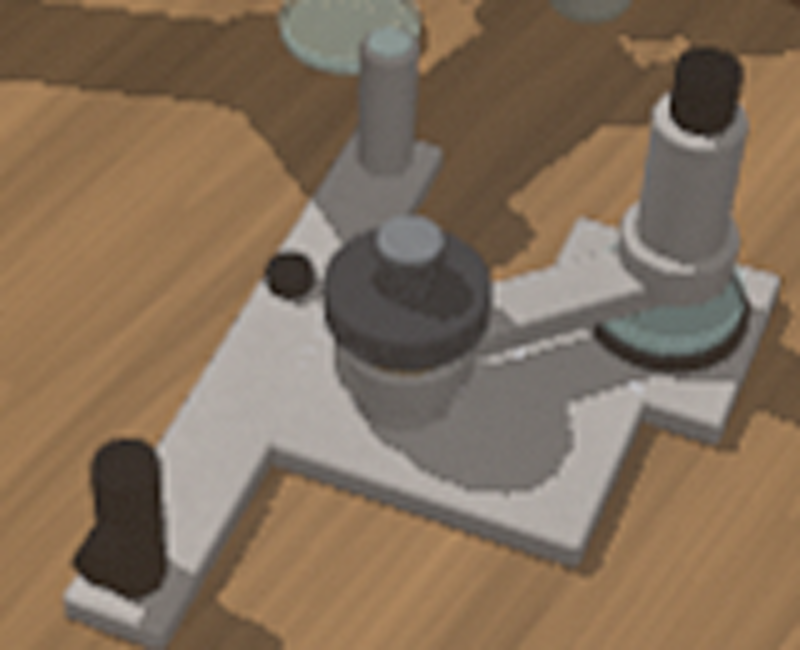

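```bash
python3 - <<'E'
from h import *
P=onz('top',(303.8,196.6),.145);L=onz('top',(247,239.6),.115);D=onz('top',(371,214.4),.115)
print('P',P,'L',L,'D',D)
y=(L-D)[:2];print(np.linalg.norm(y));y/=np.linalg.norm(y);x=np.array([y[1],-y[0]]);print('stand yaw',np.degrees(np.arctan2(x[1],x[0])))
print('pillar from housings',(L+D)[:2]/2+.082*x)
k=onz('top',(440.7,253.7),.055);t=onz('top',(449.8,194.5),.055);d=t-k
print('knob',k,'tip',t,np.linalg.norm(d),np.degrees(np.arctan2(d[1],d[0])))
s=robot.observe();print(Rt(s['tool_rot']))
E
```

```text
P [0.5725 0.0713 0.145 ] L [0.4571 0.2277 0.115 ] D [ 0.5254 -0.1121  0.115 ]
0.3465653325042348
stand yaw 11.37209848262173
pillar from housings [0.5716 0.074 ]
knob [ 0.4145 -0.3174  0.055 ] tip [ 0.5845 -0.3467  0.055 ] 0.17249206522255348 -9.76736061467561
[[-0.0005  0.3539  0.9353]
 [-0.0011  0.9353 -0.3539]
 [-1.     -0.0012 -0.0001]]
```

```bash
cat >> h.py <<'E'
def wrap(a): return (a+180)%360-180
def plan(x,y,z,b,bar=None):
    """target TCP and tool z bearing in degrees"""
    s=robot.observe();R=Rt(s['tool_rot']);p=s['tool_pos']
    tb=np.degrees(np.arctan2(R[1,2],R[0,2]))
    d=R.T@(np.array([x,y,z])-p)/.4; tw=-wrap(b-tb)/60
    dist=np.linalg.norm(d)*.4
    print('t %.2f pos %s bear %.2f q6 %.2f'%(s['time'],p,tb,s['qpos'][5]),'-> inc',np.round(np.append(d,tw),4),'rows %.1f %.1f'%(dist/.0625,abs(tw)*60/10.7))
    return d,tw
E
python3 -c "
from h import *
plan(.40,.072,.227,11.4)"
```

```text
t 0.15 pos [0.1857 0.4907 0.2262] bear -20.73 q6 -0.15 -> inc [-0.0012 -0.7895  0.8716 -0.5355] rows 7.5 3.0
```

>>> move_arm:
  increments:
    - [0,-0.79,0.872,-0.535]
    - [0,-0.79,0.872,-0.535]
    - [0,-0.79,0.872,-0.535]
    - [0,-0.79,0.872,-0.535]
    - [0,-0.79,0.872,-0.535]

```text
time: 0.78
tool_pos: [0.32, 0.2295, 0.2269]
tool_rot: [0.221, 1.57, 0.421]
contact_force: [0.8, 0.8, 0.4]
opening: 0.0919
```

```bash
python3 -c "
from h import *
plan(.40,.072,.227,11.4)"
```

```text
t 0.78 pos [0.32   0.2295 0.2269] bear 11.45 q6 -1.34 -> inc [-0.0004 -0.4257  0.1177  0.0008] rows 2.8 0.0
```

>>> move_arm:
  increments:
    - [0,-0.39,0.1,0]
    - [0,-0.39,0.1,0]
    - [0,-0.39,0.1,0]
    - [0,-0.39,0.1,0]

```text
time: 1.27
tool_pos: [0.3903, 0.0843, 0.2267]
tool_rot: [-2.62, 1.571, -2.426]
contact_force: [-0.4, 1.3, -0.4]
opening: 0.0918
```

```bash
python3 -c "
from h import *
plan(.40,.072,.227,11.4)
snap('wrist','pics/w1.png')"
```

```text
t 1.27 pos [0.3903 0.0843 0.2267] bear 11.13 q6 -1.74 -> inc [-0.0009 -0.0349  0.0179 -0.0046] rows 0.3 0.0
```

View pics/w1.png

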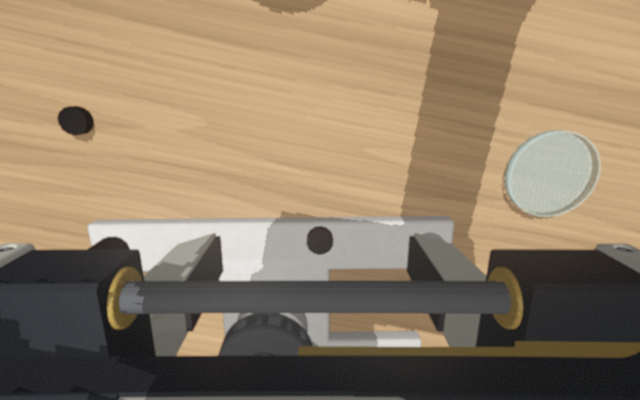

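```bash
python3 -c "
from h import *
crop('pics/w1.png',205,270,120,85,6,'pics/c4.png')
s=st_of('pics/w1.png')
for X in [(.5725,.0715,.145),(.572,.072,.112),(.572,.072,.0995)]: print(proj('wrist',X,s))"
```

```text
[258.7948 396.9147]
[264.7537 367.1621]
[266.4997 357.466 ]
```

View pics/c4.png

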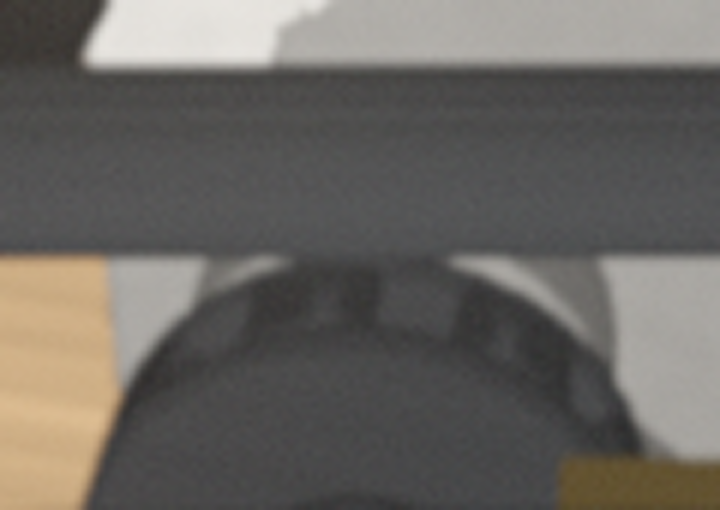

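```bash
python3 -c "
from h import *
s=robot.observe()
a=np.radians(11.4);u=np.array([np.cos(a),np.sin(a),0])
from scipy.spatial.transform import Rotation as Ro
for off in (.02,.04,.06,.08):
  s2=dict(s);s2['tool_pos']=np.array([.572,.072,.165])-off*u
  print(off,proj('wrist',np.array([.572,.072,.1])-.046*u,s2),proj('wrist',np.array([.572,.072,.112])-.046*u,s2),proj('wrist',np.array([.572,.072,.112]),s2))
b=np.array([.572,.072,.165])-.04*u;plan(*b,11.4)"
```

```text
0.02 [314.1169 171.5111] [314.1066 175.8282] [314.3551 243.7667]
0.04 [314.2229 200.6387] [314.2183 206.3432] [314.4545 270.9907]
0.06 [314.3237 228.3841] [314.3243 235.3423] [314.5493 296.9791]
0.08 [314.4199 254.863 ] [314.4252 262.958 ] [314.6399 321.83  ]
t 1.32 pos [0.3896 0.0855 0.2266] bear 11.21 q6 -1.74 -> inc [ 0.1538 -0.1221  0.3409 -0.0032] rows 2.5 0.0
```

```bash
python3 -c "
from h import *
a=np.radians(11.4);u=np.array([np.cos(a),np.sin(a),0])
b=np.array([.572,.072,.165])-.075*u;plan(*b,11.4)"
```

```text
t 1.32 pos [0.3896 0.0855 0.2266] bear 11.21 q6 -1.74 -> inc [ 0.1538 -0.1224  0.2534 -0.0032] rows 2.1 0.0
```

>>> move_arm:
  increments:
    - [0.154,-0.122,0.253,-0.003]
    - [0.154,-0.122,0.253,-0.003]
    - [0.154,-0.122,0.253,-0.003]
    - [0.154,-0.122,0.253,-0.003]

```text
time: 1.82
tool_pos: [0.4975, 0.0595, 0.1649]
tool_rot: [2.714, 1.569, 2.917]
contact_force: [-0.0, 0.6, 0.5]
opening: 0.0916
```

```bash
python3 -c "
from h import *
snap('wrist','pics/w2.png')
print(robot.observe()['tool_pos'])
crop('pics/w2.png',200,190,220,150,3.5,'pics/c5.png')
"
```

```text
[0.4975 0.0595 0.1657]
```

View pics/c5.png

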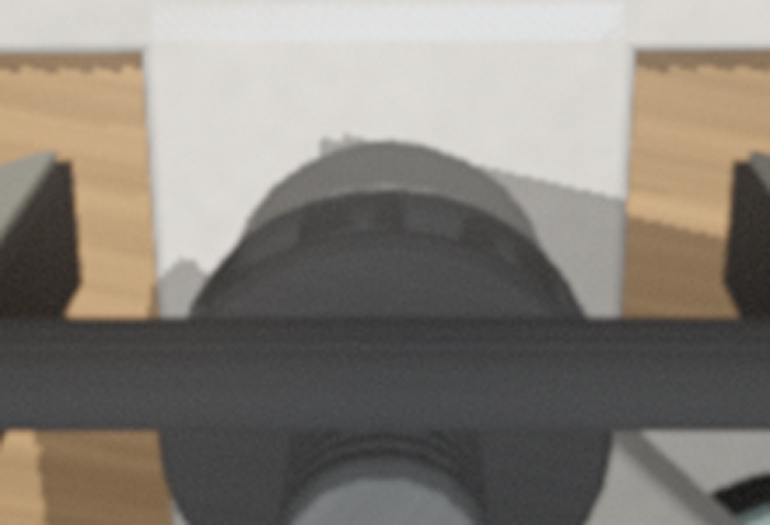

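```bash
python3 -c "
from h import *
im=cv2.imread('pics/w2.png')[225:300,230:390].astype(float)
g=np.clip((im-25)*3.2,0,255).astype(np.uint8)
cv2.imwrite('pics/c6.png',cv2.resize(g,None,fx=5,fy=5,interpolation=cv2.INTER_NEAREST))
"
```

```text
(no output)
```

View pics/c6.png

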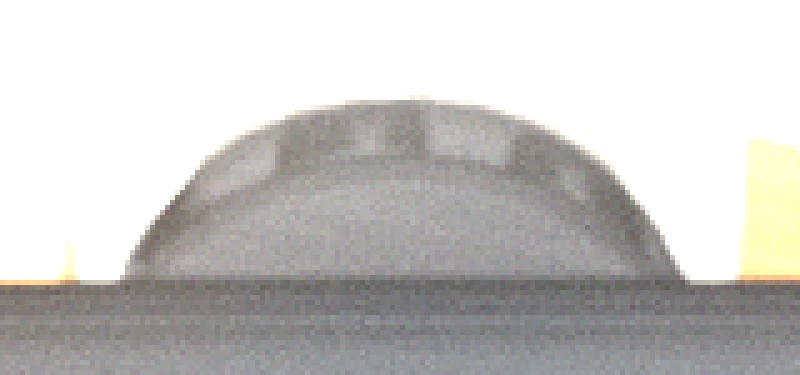

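```bash
cat >> h.py <<'E'
def unwrap(f,C,zc,r=.046,out='pics/u.png',a0=130,a1=255,con=True):
    s=st_of(f);im=cv2.imread(f)
    A=np.radians(np.arange(a0,a1,.25));Z=np.linspace(zc+.014,zc-.014,57)
    m=np.array([[proj('wrist',(C[0]+r*np.cos(a),C[1]+r*np.sin(a),z),s) for a in A] for z in Z],np.float32)
    u=cv2.remap(im,m[:,:,0],m[:,:,1],cv2.INTER_LINEAR).astype(float)
    if con:u=np.clip((u-25)*3.2,0,255)
    u=cv2.resize(u.astype(np.uint8),None,fx=1.5,fy=4)
    for d in range(a0,a1,10):
        x=int((d-a0)*6);cv2.line(u,(x,0),(x,8),(0,0,255),1);cv2.putText(u,str(d),(x,20),0,.4,(0,0,255),1)
    cv2.imwrite(out,u)
E
python3 -c "
from h import *
s=st_of('pics/w2.png');im=cv2.imread('pics/w2.png')
C=np.array([.572,.0725])
big=cv2.resize(im,None,fx=3,fy=3)
for r,z,c in ((.018,.145,(0,255,0)),(.046,.112,(0,0,255)),(.046,.0875,(255,0,0))):
  p=np.array([proj('wrist',(C[0]+r*np.cos(a),C[1]+r*np.sin(a),z),s) for a in np.linspace(0,6.28,90)])*3+1
  cv2.polylines(big,[p.astype(int)],True,c,1)
cv2.imwrite('pics/c7.png',big[570:1150,560:1340])
unwrap('pics/w2.png',C,.0995)
"
```

```text
Traceback (most recent call last):
  File "h.py", line 44, in unwrap
    m=np.array([[proj('wrist',(C[0]+r*np.cos(a),C[1]+r*np.sin(a),z),s) for a in A] for z in Z],np.float32)
                 ~~~~^^^^^^^^^^^^^^^^^^^^^^^^^^^^^^^^^^^^^^^^^^^^^^^^^
  File "h.py", line 21, in proj
    p=robot.camera_params(n);X=np.asarray(X,float)
ValueError: time passes only in moves, steps and waits
```

View pics/c7.png

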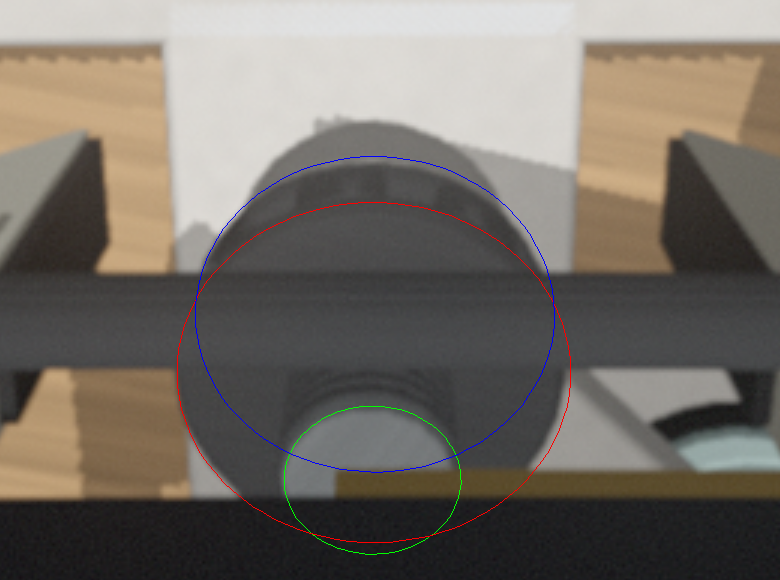

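```bash
sed -i 's/robot.camera_params(n)/cp(n)/' h.py; cat >> h.py <<'E'
import pickle
def cp(n): return pickle.load(open('/tmp/cp.pkl','rb'))[n] if False else CP[n]
if not os.path.exists('/tmp/cp.pkl'): pickle.dump({n:robot.camera_params(n) for n in('scene','top','wrist')},open('/tmp/cp.pkl','wb'))
CP=pickle.load(open('/tmp/cp.pkl','rb'))
E
python3 -c "
from h import *
unwrap('pics/w2.png',(.572,.0725),.0995)
"
```

```text
(no output)
```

View pics/u.png

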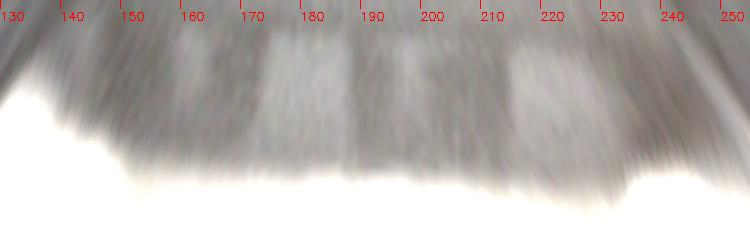

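```bash
python3 -c "
from h import *
im=cv2.imread('pics/scene0.png')
c=proj('scene',(.572,.0725,.0995));print(c)
x,y=int(c[0]),int(c[1])
g=im[y-22:y+28,x-28:x+28].astype(float);g=np.clip((g-20)*3,0,255).astype(np.uint8)
cv2.imwrite('pics/c8.png',cv2.resize(g,None,fx=11,fy=11,interpolation=cv2.INTER_CUBIC))
for a in range(160,350,20): print(a,(proj('scene',(.572+.046*np.cos(np.radians(a)),.0725+.046*np.sin(np.radians(a)),.0995))-(x-28,y-22))*11)
"
```

```text
[330.6817 188.6435]
160 [207.4173 141.0979]
180 [163.14   172.5007]
200 [136.49   213.5243]
220 [131.0285 259.5388]
240 [147.9628 305.0871]
260 [185.7489 344.4905]
280 [240.0344 372.6126]
300 [304.0743 385.66  ]
320 [369.6328 381.838 ]
340 [428.2259 361.6778]
```

View pics/c8.png

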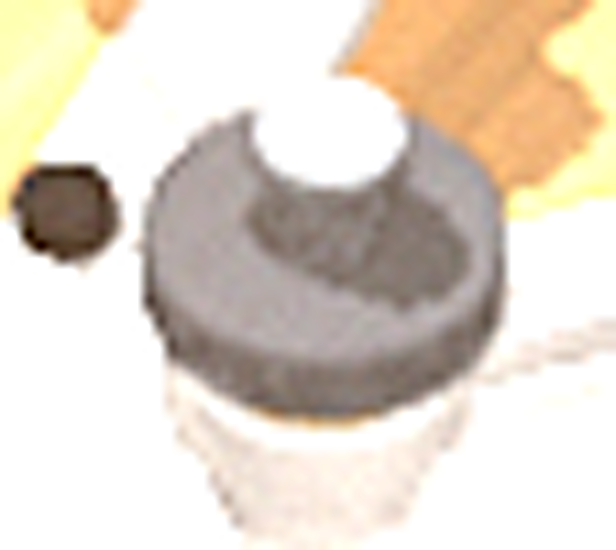

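```bash
python3 -c "
from h import *
a=np.radians(11.4);u=np.array([np.cos(a),np.sin(a),0])
s=robot.observe()
for off in (.1,.11,.12,.13,.14):
  s2=dict(s);s2['tool_pos']=np.array([.572,.072,.125])-off*u
  print(off,proj('wrist',np.array([.572,.072,.088])-.046*u,s2),proj('wrist',np.array([.572,.072,.112])-.046*u,s2))
b=np.array([.572,.072,.125])-.12*u;plan(*b,11.4)"
```

```text
0.1 [313.9246 302.8823] [313.875  327.2723]
0.11 [313.8676 316.3112] [313.8122 341.9101]
0.12 [313.812 329.427] [313.751  356.1732]
0.13 [313.7576 342.2426] [313.6913 370.0785]
0.14 [313.7045 354.7701] [313.6331 383.6415]
t 1.88 pos [0.4975 0.0595 0.1657] bear 11.63 q6 -1.81 -> inc [ 0.1018 -0.0056 -0.1113  0.0038] rows 1.0 0.0
```

>>> move_arm:
  increments:
    - [0.102,-0.006,-0.091,0]
    - [0.102,-0.006,-0.091,0]
    - [0.102,-0.006,-0.091,0]

```text
time: 2.25
tool_pos: [0.464, 0.0492, 0.1263]
tool_rot: [-0.211, 1.567, -0.009]
contact_force: [1.3, -0.2, -0.4]
opening: 0.0914
```

```bash
python3 -c "
from h import *
s,im=snap('wrist','pics/w3.png');print(s['tool_pos'])
g=im[295:360,225:405].astype(float);g=np.clip((g-20)*3,0,255).astype(np.uint8)
cv2.imwrite('pics/c9.png',cv2.resize(g,None,fx=4.4,fy=4.4,interpolation=cv2.INTER_CUBIC))
unwrap('pics/w3.png',(.572,.0725),.0995)
"
```

```text
[0.464  0.0492 0.1263]
```

View pics/c9.png

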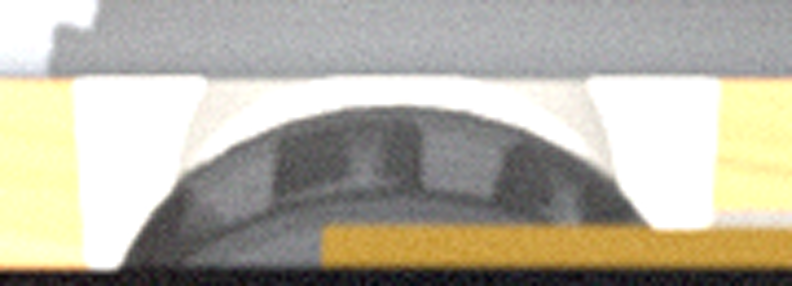

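View pics/u.png

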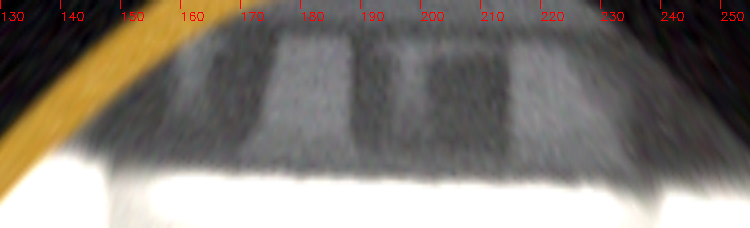

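```bash
python3 -c "
from h import *
plan(.555,-.341,.20,-9.8)"
```

```text
t 2.30 pos [0.4647 0.0491 0.1265] bear 11.59 q6 -1.83 -> inc [-0.1826 -1.0009  0.026   0.3565] rows 6.5 2.0
```

>>> move_arm:
  increments:
    - [-0.18,-0.05,0,0.1]
    - [-0.18,-1.0,0.026,0.356]
    - [-0.18,-1.0,0.026,0.356]
    - [-0.18,-1.0,0.026,0.356]
    - [-0.18,-1.0,0.026,0.356]

```text
time: 2.92
tool_pos: [0.5248, -0.2134, 0.1945]
tool_rot: [-0.265, 1.566, -0.436]
contact_force: [1.5, -0.1, -0.3]
opening: 0.0915
```

```bash
python3 -c "
from h import *
plan(.555,-.341,.20,-9.8)"
```

```text
t 2.92 pos [ 0.5248 -0.2134  0.1945] bear -9.79 q6 -1.92 -> inc [-0.013  -0.3015  0.1287  0.0001] rows 2.1 0.0
```

>>> move_arm:
  increments:
    - [-0.01,-0.27,0.12,0]
    - [-0.01,-0.27,0.12,0]
    - [-0.01,-0.27,0.12,0]
    - [-0.01,-0.27,0.12,0]

```text
time: 3.42
tool_pos: [0.5525, -0.3253, 0.1971]
tool_rot: [0.032, 1.57, -0.139]
contact_force: [0.4, 0.7, -0.6]
opening: 0.0918
```

```bash
python3 -c "
from h import *
s,im=snap('wrist','pics/w4.png');print(s['tool_pos'])
"
```

```text
[ 0.5525 -0.3253  0.1971]
```

View pics/w4.png

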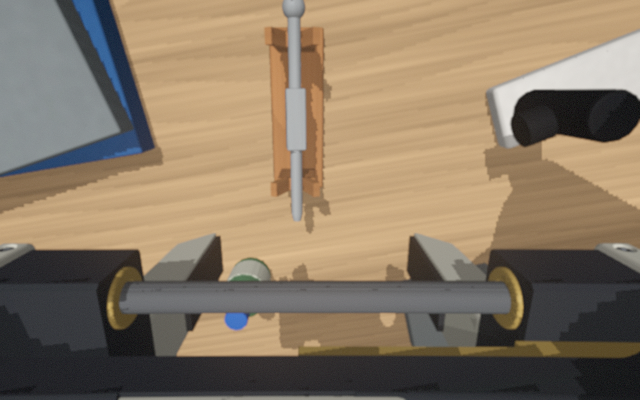

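```bash
python3 -c "
from h import *
s=st_of('pics/w4.png')
k=onz('wrist',(293.3,6),.055,s);t=onz('wrist',(297,219),.055,s);m=onz('wrist',(296,119),.055,s)
a=onz('wrist',(295.5,89),.063,s);b=onz('wrist',(297,149),.063,s)
d=t-k;print(k,t,np.linalg.norm(d),np.degrees(np.arctan2(d[1],d[0])),m,(a+b)/2, t-.09*d/np.linalg.norm(d))
print(onz('wrist',(237,318),.085,s))
"
```

```text
[ 0.4136 -0.3177  0.055 ] [ 0.5857 -0.3472  0.055 ] 0.17465661415676959 -9.720406551310367 [ 0.4973 -0.3314  0.055 ] [ 0.4974 -0.3308  0.063 ] [ 0.497 -0.332  0.055]
[ 0.659  -0.4143  0.085 ]
```

```bash
python3 -c "
from h import *
plan(.5088,-.3338,.037,-9.7)"
```

```text
t 3.48 pos [ 0.5525 -0.3246  0.1972] bear -9.76 q6 -2.05 -> inc [ 0.4003 -0.0411 -0.1042 -0.0009] rows 2.7 0.0
```

>>> move_arm:
  increments:
    - [0.1,-0.04,-0.104,0]
    - [0.22,-0.04,-0.104,0]
    - [0.34,-0.041,-0.104,0]
    - [0.4,-0.041,-0.104,0]
    - [0.4,-0.041,-0.104,0]

```text
time: 4.1
tool_pos: [0.5079, -0.3326, 0.0354]
tool_rot: [2.54, 1.567, 2.37]
contact_force: [-1.2, 0.4, -0.2]
opening: 0.092
```

```bash
python3 -c "
from h import *
plan(.5088,-.3338,.037,-9.7)
print(robot.observe()['contact_force'])"
```

```text
t 4.10 pos [ 0.5079 -0.3326  0.0354] bear -9.71 q6 -2.11 -> inc [-0.0041 -0.0026  0.0028 -0.0001] rows 0.0 0.0
[-1.1664  0.4496 -0.1534]
```

>>> move_arm:
  increments:
    - [-0.004,-0.003,0.002,0]
    - [-0.004,-0.003,0.002,0]
    - [-0.004,-0.003,0.002,0]
    - [-0.004,-0.003,0.002,0]
    - [-0.004,-0.003,0.002,0]
  gripper: 1
  squeeze: 60

```text
time: 4.72
tool_pos: [0.5089, -0.3361, 0.038]
tool_rot: [0.149, 1.571, -0.022]
contact_force: [-0.5, -0.5, 0.2]
opening: 0.0468
```

```bash
python3 -c "
from h import *
s=robot.observe();print(s['opening'],s['contact_force'],s['torque'],s['tool_pos'])"
```

```text
0.0468317732380188 [-0.4764 -0.5028  0.2144] [0.0065 0.0014 0.0468] [ 0.5089 -0.3361  0.038 ]
```

>>> move_arm:
  increments:
    - [0,0,0,0]
    - [0,0,0,0]
    - [0,0,0,0]
    - [0,0,0,0]
    - [0,0,0,0]

```text
time: 5.35
tool_pos: [0.5089, -0.336, 0.0379]
tool_rot: [1.763, 1.571, 1.592]
contact_force: [0.4, -0.0, -1.7]
opening: 0.0156
```

```bash
python3 -c "
from h import *
s=robot.observe();print(s['opening'],s['contact_force'],s['torque'],s['tool_pos']);plan(.5088,-.3338,.037,-9.7)"
```

```text
0.015571085802568926 [ 0.3857 -0.0022 -1.7495] [ 0.05    0.0572 -0.0285] [ 0.5089 -0.336   0.0379]
t 5.35 pos [ 0.5089 -0.336   0.0379] bear -9.81 q6 -2.11 -> inc [ 0.0022  0.0054 -0.0012 -0.0019] rows 0.0 0.0
```

```bash
python3 -c "
from h import *
plan(.4384,.0226,.16,20.5)"
```

```text
t 5.35 pos [ 0.5089 -0.336   0.0379] bear -9.81 q6 -2.11 -> inc [-0.3052  0.8535 -0.3265 -0.5052] rows 6.2 2.8
```

>>> move_arm:
  increments:
    - [-0.1,0,0,0]
    - [-0.2,0.02,0,0]
    - [-0.305,0.15,-0.05,-0.1]
    - [-0.305,0.3,-0.1,-0.25]
    - [-0.305,0.45,-0.17,-0.4]

```text
time: 5.98
tool_pos: [0.475, -0.1556, 0.1605]
tool_rot: [-0.521, 1.569, -0.268]
contact_force: [0.4, 1.6, -1.7]
opening: 0.015
```

```bash
python3 -c "
from h import *
s=robot.observe();print(s['opening'],s['contact_force'],s['torque'])
plan(.4384,.0226,.16,20.5)"
```

```text
0.015028835708158713 [ 0.4147  1.6073 -1.7233] [ 0.1142 -0.0491 -0.0749]
t 5.97 pos [ 0.475  -0.1556  0.1605] bear 14.46 q6 -2.29 -> inc [ 0.0008  0.4543  0.0226 -0.1007] rows 2.9 0.6
```

>>> move_arm:
  increments:
    - [0,0.15,0.005,-0.1]
    - [0,0.3,0.015,-0.1]
    - [0,0.42,0.02,-0.1]
    - [0,0.42,0.02,-0.1]
    - [0,0.42,0.02,-0.1]

```text
time: 6.6
tool_pos: [0.442, 0.0074, 0.16]
tool_rot: [-0.974, 1.57, -0.621]
contact_force: [1.1, -0.2, -1.3]
opening: 0.0155
```

```bash
python3 -c "
from h import *
s,im=snap('wrist','pics/w5.png');print(s['opening'],s['contact_force'],s['torque'])
plan(.4384,.0226,.0824,20.5)"
```

```text
0.015533926145070924 [ 1.1149 -0.2492 -1.3006] [0.0546 0.0035 0.0016]
t 6.65 pos [0.4422 0.007  0.1599] bear 20.17 q6 -2.08 -> inc [ 0.1938  0.0401  0.0046 -0.0055] rows 1.3 0.0
```

View pics/w5.png

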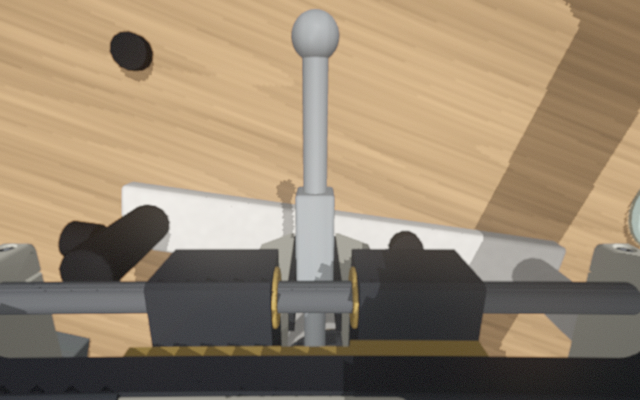

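>>> move_arm:
  increments:
    - [0.1,0.04,0.005,-0.005]
    - [0.194,0.04,0.005,-0.005]
    - [0.194,0.04,0.005,-0.005]
    - [0.194,0.04,0.005,-0.005]

```text
time: 7.15
tool_pos: [0.4392, 0.0225, 0.0833]
tool_rot: [-0.471, 1.569, -0.115]
contact_force: [-0.6, 0.8, -1.8]
opening: 0.0154
```

```bash
python3 -c "
from h import *
s,im=snap('scene','pics/s1.png');print(s['opening'],s['contact_force'],s['torque'])
plan(.4384,.0226,.0824,20.5)
s2,im=snap('top','pics/t1.png')
crop('pics/s1.png',250,140,140,110,5.5,'pics/c10.png')
crop('pics/t1.png',250,160,120,90,6,'pics/c11.png')
"
```

```text
0.015388891541268735 [-0.5763  0.7609 -1.7799] [ 0.1375 -0.0088 -0.0443]
t 7.20 pos [0.4394 0.0226 0.0836] bear 20.42 q6 -2.05 -> inc [ 0.0029  0.0009 -0.0024 -0.0013] rows 0.0 0.0
```

View pics/c10.png

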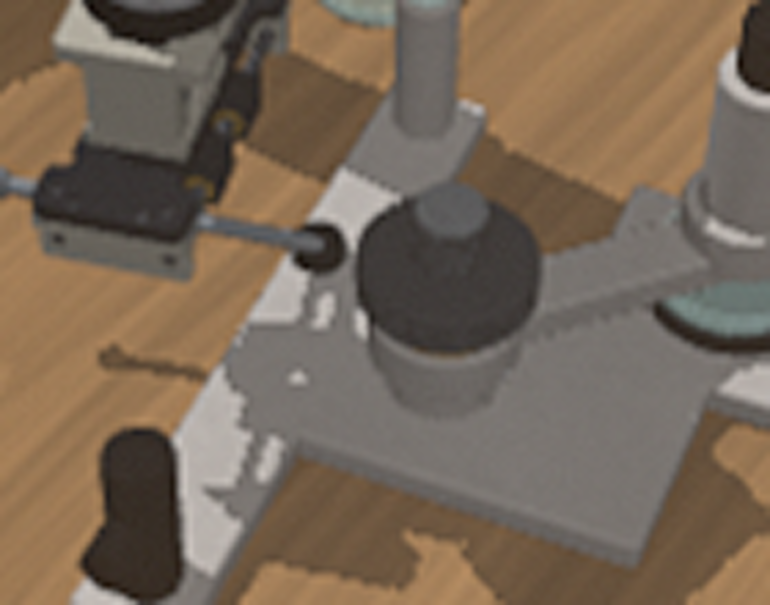

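View pics/c11.png

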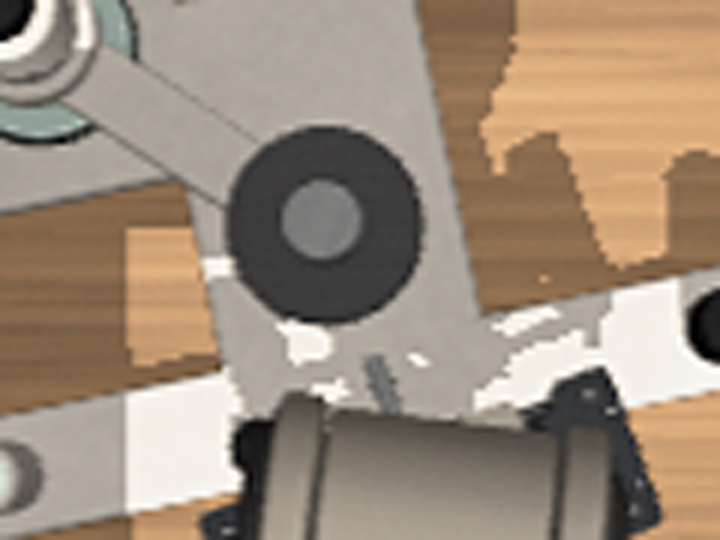

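```bash
python3 -c "
from h import *
g=cv2.imread('pics/t1.png').astype(int);m=((g.max(2)<85)).astype(np.uint8);m[:, :286]=0;m[:,322:]=0;m[:178]=0;m[216:]=0
m2=m.copy()
ys,xs=np.nonzero(m);(c,r)=cv2.minEnclosingCircle(np.c_[xs,ys].astype(np.float32));print(c,r)
print('collar',onz('top',c,.108))
print('pillar',onz('top',(250+321/6,160+218/6),.145))
t=onz('top',(312,219.7),.1);t2=onz('top',(250+385/6,160+400/6),.1);print('tip',t,t2,np.degrees(np.arctan2(*(t-t2)[[1,0]])))
s=robot.observe();R=Rt(s['tool_rot']);print('tip pred',s['tool_pos']+R@np.array([-.0171,0,.0776]))
"
```

```text
(303.7816467285156, 197.1571502685547) 16.394926071166992
collar [0.5737 0.0726 0.108 ]
pillar [0.5732 0.0721 0.145 ]
tip [0.5116 0.0501 0.1   ] [0.4923 0.0441 0.1   ] 17.227381100347014
tip pred [0.5121 0.0499 0.101 ]
```

>>> move_arm:
  increments:
    - [0.002,0.001,0.015,0]
    - [0.002,0.001,0.03,0]
    - [0.002,0.001,0.04,0]
    - [0.002,0.001,0.046,0]
    - [0.002,0.001,0.046,0]

```text
time: 7.88
tool_pos: [0.4552, 0.0303, 0.0814]
tool_rot: [2.519, 1.57, 2.877]
contact_force: [0.2, -0.9, -1.6]
opening: 0.0156
```

```bash
cat >> h.py <<'E'
C=np.array([.573,.0723]); LT=.0776
BASE=[None]
def stat():
    s=robot.observe();R=Rt(s['tool_rot']);z=R[:,2];p=s['tool_pos']
    tip=p+R@np.array([-.0171,0,LT]);rel=p[:2]-C;F=s['contact_force']
    b=np.degrees(np.arctan2(rel[1],rel[0]))%360
    fr=R.T@F
    M=s['torque'][2]+rel[0]*F[1]-rel[1]*F[0]
    print('t %.2f tcp %s r %.4f handbear %.2f toolz+180 %.2f tip r %.4f tipz %.4f'%(s['time'],p,np.hypot(*rel),b,np.degrees(np.arctan2(z[1],z[0]))+180,np.hypot(*(tip[:2]-C)),tip[2]))
    print('F',F,'Ftool',fr,'T',s['torque'],'Ttool',R.T@s['torque'],'M',M,'open',s['opening'])
def stroke(bear,tipr,zbar,tb=None):
    """plan for hand at bearing, in line"""
    a=np.radians(bear);r=tipr+LT
    return plan(C[0]+r*np.cos(a),C[1]+r*np.sin(a),zbar-.0171,(bear if tb is None else tb)-180)
E
python3 -c "
from h import *
stat();stroke(200.5,.026,.0995)"
```

```text
t 7.88 tcp [0.4552 0.0303 0.0814] r 0.1251 handbear 199.61 toolz+180 200.50 tip r 0.0475 tipz 0.0984
F [ 0.248  -0.8646 -1.605 ] Ftool [ 1.6048 -0.8971 -0.0701] T [ 0.051   0.0169 -0.0225] Ttool [ 0.0225 -0.002   0.0537] M 0.08982116112570618 open 0.015602623184055484
t 7.88 pos [0.4552 0.0303 0.0814] bear 20.50 q6 -2.03 -> inc [-0.0026 -0.0049  0.0537  0.    ] rows 0.3 0.0
```

>>> move_arm:
  increments:
    - [-0.002,-0.003,0.01,0]
    - [-0.002,-0.003,0.02,0]
    - [-0.002,-0.003,0.02,0]

```text
time: 8.25
tool_pos: [0.4556, 0.031, 0.0804]
tool_rot: [2.856, 1.554, -3.069]
contact_force: [-20.8, -8.1, 5.4]
opening: 0.0156
```

```bash
python3 -c "
from h import *
stat();stroke(200.5,.026,.0995)"
```

```text
t 8.25 tcp [0.4556 0.031  0.0804] r 0.1245 handbear 199.36 toolz+180 200.55 tip r 0.0466 tipz 0.0962
F [-20.8418  -8.1289   5.3951] Ftool [ -5.0264  -0.272  -22.455 ] T [-1.2869  2.8927 -0.078 ] Ttool [ 0.0964  3.1599 -0.1884] M 0.016538657796158374 open 0.015600678127936035
t 8.25 pos [0.4556 0.031  0.0804] bear 20.55 q6 -2.02 -> inc [-0.0059 -0.0062  0.052   0.0008] rows 0.3 0.0
```

>>> move_arm:
  increments:
    - [0,0,-0.04,0]
    - [0,0,-0.05,0]
    - [0,0,-0.05,0]

```text
time: 8.62
tool_pos: [0.4449, 0.0248, 0.0825]
tool_rot: [-0.274, 1.57, 0.083]
contact_force: [0.9, 0.3, -1.7]
opening: 0.0154
```

```bash
python3 -c "
from h import *
stat();stroke(223.5,.06,.0998)"
```

```text
t 8.62 tcp [0.4449 0.0248 0.0825] r 0.1366 handbear 200.32 toolz+180 200.47 tip r 0.0591 tipz 0.0997
F [ 0.8683  0.342  -1.7338] Ftool [1.7347 0.0171 0.9315] T [ 0.1312  0.0146 -0.0867] Ttool [ 0.0869 -0.0322  0.128 ] M -0.08934545889103242 open 0.015407527318661038
t 8.62 pos [0.4449 0.0248 0.0825] bear 20.47 q6 -2.04 -> inc [-0.0004 -0.1355  0.025  -0.3838] rows 0.9 2.2
```

>>> move_arm:
  increments:
    - [0,-0.068,0.003,-0.18]
    - [0,-0.136,0.025,-0.36]
    - [0,-0.136,0.025,-0.384]
    - [0,-0.136,0.025,-0.384]

```text
time: 9.12
tool_pos: [0.4726, -0.0222, 0.0821]
tool_rot: [1.752, 1.57, 2.51]
contact_force: [0.3, 1.2, -2.1]
opening: 0.0156
```

```bash
python3 -c "
from h import *
stat();stroke(223.5,.045,.0998)
s,im=snap('wrist','pics/w6.png')
g=im[:,160:480].astype(float);g=np.clip((g-15)*2.5,0,255).astype(np.uint8)
cv2.imwrite('pics/c12.png',cv2.resize(g[230:],None,fx=2.5,fy=2.5,interpolation=cv2.INTER_CUBIC))
"
```

```text
t 9.12 tcp [ 0.4726 -0.0222  0.0821] r 0.1379 handbear 223.26 toolz+180 223.43 tip r 0.0603 tipz 0.0992
F [ 0.2814  1.2091 -2.0721] Ftool [2.0725 0.6831 1.0357] T [ 0.1097  0.0404 -0.036 ] Ttool [ 0.0359 -0.0461  0.1075] M -0.1307731962320352 open 0.015561001221116382
t 9.12 pos [ 0.4726 -0.0222  0.0821] bear 43.43 q6 -2.54 -> inc [-0.0015 -0.0014  0.0381 -0.0012] rows 0.2 0.0
```

View pics/c12.png

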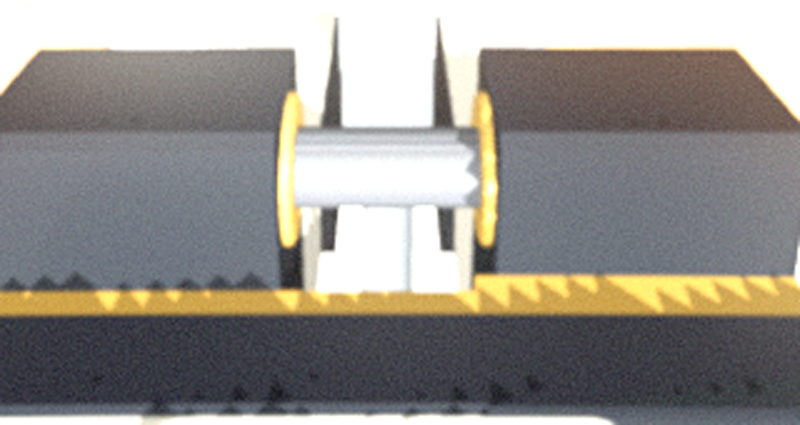

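View pics/w6.png

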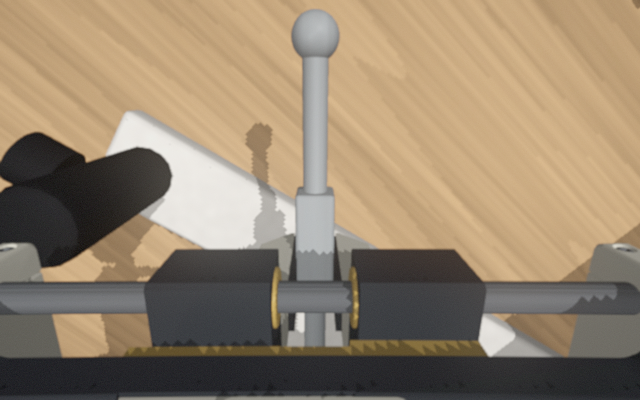

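>>> move_arm:
  increments:
    - [-0.0015,-0.001,0.015,0]
    - [-0.0015,-0.001,0.03,0]
    - [-0.0015,-0.001,0.04,0]
    - [-0.0015,-0.001,0.046,0]
    - [-0.0015,-0.001,0.05,0]

```text
time: 9.8
tool_pos: [0.4876, -0.0089, 0.0828]
tool_rot: [1.689, 1.571, 2.449]
contact_force: [0.7, 0.2, -0.9]
opening: 0.0158
```

```bash
python3 -c "
from h import *
stat();stroke(223.5,.026,.0998)"
```

```text
t 9.80 tcp [ 0.4876 -0.0089  0.0828] r 0.1178 handbear 223.57 toolz+180 223.54 tip r 0.0402 tipz 0.0999
F [ 0.6596  0.1929 -0.9303] Ftool [ 0.9302 -0.3146  0.611 ] T [ 0.0612  0.0319 -0.0408] Ttool [ 0.0408 -0.0191  0.0663] M -0.0036705243883540725 open 0.01581640442222403
t 9.80 pos [ 0.4876 -0.0089  0.0828] bear 43.54 q6 -2.51 -> inc [0.0004 0.0003 0.0356 0.0006] rows 0.2 0.0
```

In the hole without force. Going on in.

>>> move_arm:
  increments:
    - [0,0,0.012,0]
    - [0,0,0.024,0]
    - [0,0,0.033,0]
    - [0,0,0.033,0]

```text
time: 10.3
tool_pos: [0.4973, 0.0002, 0.0829]
tool_rot: [-0.287, 1.571, 0.473]
contact_force: [0.1, -0.4, -2.4]
opening: 0.0154
```

```bash
python3 -c "
from h import *
stat();
for b in (221.5,219.5,217.5,215.5,213.5):stroke(b,.027,.0998)"
```

```text
t 10.30 tcp [0.4973 0.0002 0.0829] r 0.1045 handbear 223.62 toolz+180 223.55 tip r 0.0269 tipz 0.1000
F [ 0.0733 -0.4434 -2.3806] Ftool [ 2.3806 -0.3718 -0.2527] T [0.1013 0.0392 0.019 ] Ttool [-0.0189 -0.0414  0.1004] M 0.057788841151936145 open 0.015371407661073401
t 10.30 pos [0.4973 0.0002 0.0829] bear 43.55 q6 -2.48 -> inc [ 0.0004  0.0097 -0.      0.0341] rows 0.1 0.2
t 10.30 pos [0.4973 0.0002 0.0829] bear 43.55 q6 -2.48 -> inc [0.0004 0.0188 0.0005 0.0675] rows 0.1 0.4
t 10.30 pos [0.4973 0.0002 0.0829] bear 43.55 q6 -2.48 -> inc [0.0004 0.0279 0.0013 0.1008] rows 0.2 0.6
t 10.30 pos [0.4973 0.0002 0.0829] bear 43.55 q6 -2.48 -> inc [0.0004 0.037  0.0024 0.1341] rows 0.2 0.8
t 10.30 pos [0.4973 0.0002 0.0829] bear 43.55 q6 -2.48 -> inc [0.0004 0.046  0.0038 0.1675] rows 0.3 0.9
```

>>> move_arm:
  increments:
    - [0.0002,0.0137,0.0004,0.05]
    - [0.0005,0.0273,0.0014,0.1]
    - [0.0007,0.0409,0.0032,0.15]
    - [0.001,0.0543,0.0057,0.2]
    - [0.001,0.0543,0.0057,0.2]

```text
time: 10.92
tool_pos: [0.4845, 0.0163, 0.0828]
tool_rot: [-1.272, 1.568, -0.723]
contact_force: [1.6, -6.3, -2.8]
opening: 0.0154
```

```bash
python3 -c "
from h import *
stat()"
```

```text
t 10.93 tcp [0.4845 0.0163 0.0828] r 0.1047 handbear 212.34 toolz+180 211.47 tip r 0.0272 tipz 0.0999
F [ 1.6445 -6.3253 -2.829 ] Ftool [ 2.8421 -6.2469 -1.9015] T [-0.9075 -0.2844 -0.3271] Ttool [ 0.3259  0.232  -0.9227] M 0.3247521406040689 open 0.015396806663688666
```

>>> move_arm:
  increments:
    - [0.0003,0.0182,0.0006,0.0667]
    - [0.0007,0.0364,0.0025,0.1333]
    - [0.001,0.0543,0.0057,0.2]
    - [0.0014,0.072,0.0101,0.2667]
    - [0.0017,0.0894,0.0158,0.3333]

```text
time: 11.55
tool_pos: [0.4709, 0.05, 0.082]
tool_rot: [-1.255, 1.569, -1.056]
contact_force: [0.9, -6.9, -2.4]
opening: 0.0151
```

```bash
python3 -c "
from h import *
stat()"
```

```text
t 11.55 tcp [0.4709 0.05   0.082 ] r 0.1045 handbear 192.32 toolz+180 191.35 tip r 0.0270 tipz 0.0991
F [ 0.8816 -6.8931 -2.3661] Ftool [ 2.3783 -6.9276 -0.4935] T [-1.0271 -0.202  -0.4026] Ttool [ 0.402   0.0048 -1.047 ] M 0.3209356215078083 open 0.015142510372262866
```

>>> move_arm:
  increments:
    - [0.0003,0.0182,0.0006,0.0667]
    - [0.0007,0.0364,0.0025,0.1333]
    - [0.001,0.0543,0.0057,0.2]
    - [0.0014,0.072,0.0101,0.2667]
    - [0.0017,0.0894,0.0158,0.3333]

```text
time: 12.18
tool_pos: [0.4697, 0.0863, 0.0812]
tool_rot: [-1.324, 1.569, -1.475]
contact_force: [0.2, -6.7, -1.3]
opening: 0.0152
```

```bash
python3 -c "
from h import *
stat()"
```

```text
t 12.18 tcp [0.4697 0.0863 0.0812] r 0.1043 handbear 172.27 toolz+180 171.35 tip r 0.0267 tipz 0.0983
F [ 0.2274 -6.6806 -1.3151] Ftool [ 1.3261 -6.5684  1.2285] T [-1.1328 -0.1435 -0.4498] Ttool [ 0.4499 -0.3115 -1.0986] M 0.23720579636456124 open 0.01520430678093072
```

>>> move_arm:
  increments:
    - [0.0003,0.0182,0.0006,0.0667]
    - [0.0007,0.0364,0.0025,0.1333]
    - [0.0009,0.0454,0.004,0.1667]
    - [0.0009,0.0454,0.004,0.1667]
    - [0.0009,0.035,0.0023,0.128]

```text
time: 12.8
tool_pos: [0.4728, 0.1005, 0.0808]
tool_rot: [-0.662, 1.57, -0.943]
contact_force: [0.3, -1.0, -1.3]
opening: 0.0155
```

```bash
python3 -c "
from h import *
stat()"
```

```text
t 12.80 tcp [0.4728 0.1005 0.0808] r 0.1041 handbear 164.28 toolz+180 163.89 tip r 0.0265 tipz 0.0980
F [ 0.2811 -1.0375 -1.3312] Ftool [ 1.3321 -0.9181  0.557 ] T [-0.096  -0.0577 -0.0196] Ttool [ 0.0196 -0.0821 -0.0762] M 0.07642927344372155 open 0.015507904999877902
```

>>> move_arm:
  increments:
    - [0,0,-0.04,0]
    - [0,0,-0.08,0]
    - [0,0,-0.1,0]
    - [0,0,-0.1,0]

```text
time: 13.3
tool_pos: [0.4335, 0.1127, 0.081]
tool_rot: [0.955, 1.571, 0.674]
contact_force: [0.7, 1.1, -0.6]
opening: 0.0154
```

```bash
python3 -c "
from h import *
stat();stroke(187,.065,.098);stroke(210,.061,.098)"
```

```text
t 13.30 tcp [0.4335 0.1127 0.081 ] r 0.1452 handbear 163.86 toolz+180 163.89 tip r 0.0676 tipz 0.0981
F [ 0.6843  1.0686 -0.6017] Ftool [0.602  1.2164 0.361 ] T [-0.0015 -0.0685  0.0183] Ttool [-0.0183 -0.0662  0.0176] M -0.15834475914480836 open 0.015373824048953391
t 13.30 pos [0.4335 0.1127 0.081 ] bear -16.11 q6 -1.21 -> inc [ 0.0001 -0.1401  0.0351 -0.3851] rows 0.9 2.2
t 13.30 pos [0.4335 0.1127 0.081 ] bear -16.11 q6 -1.21 -> inc [ 0.0001 -0.2499  0.1228 -0.7684] rows 1.8 4.3
```

>>> move_arm:
  increments:
    - [0,-0.06,0.008,-0.17]
    - [0,-0.125,0.03,-0.34]
    - [0,-0.17,0.06,-0.51]
    - [0,-0.22,0.095,-0.67]
    - [0,-0.25,0.123,-0.768]

```text
time: 13.92
tool_pos: [0.4545, 0.0014, 0.0809]
tool_rot: [-0.69, 1.57, -0.164]
contact_force: [0.3, 0.9, -1.3]
opening: 0.0153
```

>>> move_arm:
  increments:
    - [0,0,0,0]
    - [0,0,0,0]

```text
time: 14.18
tool_pos: [0.4533, 0.0029, 0.0807]
tool_rot: [1.858, 1.57, 2.379]
contact_force: [0.6, -0.2, -1.7]
opening: 0.0152
```

```bash
python3 -c "
from h import *
stat();stroke(210,.041,.098)"
```

```text
t 14.18 tcp [0.4533 0.0029 0.0807] r 0.1383 handbear 210.09 toolz+180 209.81 tip r 0.0607 tipz 0.0978
F [ 0.6059 -0.1635 -1.6591] Ftool [ 1.6588 -0.4439  0.4447] T [ 0.0786 -0.005  -0.0073] Ttool [ 0.0073 -0.0434  0.0657] M 0.05428873539269439 open 0.015223117327210399
t 14.18 pos [0.4533 0.0029 0.0807] bear 29.81 q6 -2.25 -> inc [-0.0005  0.0007  0.0493 -0.0031] rows 0.3 0.0
```

>>> move_arm:
  increments:
    - [0,0,0.015,-0.003]
    - [0,0,0.03,-0.003]
    - [0,0,0.04,-0.003]
    - [0,0,0.046,-0.003]
    - [0,0,0.05,-0.003]

```text
time: 14.8
tool_pos: [0.471, 0.0126, 0.0807]
tool_rot: [2.065, 1.571, 2.59]
contact_force: [-0.2, -0.7, -1.7]
opening: 0.0153
```

```bash
python3 -c "
from h import *
stat();stroke(210,.027,.098)"
```

```text
t 14.80 tcp [0.471  0.0126 0.0807] r 0.1182 handbear 210.31 toolz+180 210.12 tip r 0.0406 tipz 0.0978
F [-0.1923 -0.7185 -1.6958] Ftool [ 1.6958 -0.5252 -0.5268] T [ 0.0788 -0.0337  0.0571] Ttool [-0.0572 -0.0687  0.0512] M 0.11899769217976254 open 0.015261403464689557
t 14.80 pos [0.471  0.0126 0.0807] bear 30.12 q6 -2.23 -> inc [-0.0005  0.0015  0.034   0.002 ] rows 0.2 0.0
```

Freely in again. Deeper, then the second stroke.

>>> move_arm:
  increments:
    - [0,0.0007,0.012,0.001]
    - [0,0.0014,0.024,0.002]
    - [0,0.0014,0.034,0.002]
    - [0,0.0014,0.034,0.002]

```text
time: 15.3
tool_pos: [0.4827, 0.0199, 0.0808]
tool_rot: [-0.338, 1.571, 0.186]
contact_force: [0.3, 0.1, -1.9]
opening: 0.0155
```

```bash
python3 -c "
from h import *
stat()"
```

```text
t 15.30 tcp [0.4827 0.0199 0.0808] r 0.1044 handbear 210.11 toolz+180 210.01 tip r 0.0268 tipz 0.0979
F [ 0.3258  0.1034 -1.8801] Ftool [ 1.8801 -0.0733  0.3334] T [0.0804 0.0192 0.0357] Ttool [-0.0357 -0.0236  0.0792] M 0.04340814705066427 open 0.01545978780541283
```

>>> move_arm:
  increments:
    - [0.0002,0.0137,0.0004,0.05]
    - [0.0005,0.0273,0.0014,0.1]
    - [0.0007,0.0409,0.0032,0.15]
    - [0.0009,0.0454,0.004,0.1667]
    - [0.0009,0.0454,0.004,0.1667]

```text
time: 15.92
tool_pos: [0.4752, 0.0353, 0.0806]
tool_rot: [-1.236, 1.569, -0.888]
contact_force: [1.9, -5.7, -2.5]
opening: 0.0154
```

```bash
python3 -c "
from h import *
stat()"
```

```text
t 15.93 tcp [0.4752 0.0353 0.0806] r 0.1046 handbear 200.74 toolz+180 199.95 tip r 0.0270 tipz 0.0977
F [ 1.9353 -5.6668 -2.4689] Ftool [ 2.4795 -5.9827 -0.1156] T [-0.9163 -0.1823 -0.3815] Ttool [ 0.3807  0.1419 -0.9237] M 0.2444337234258263 open 0.015372010197817044
```

```bash
cat >> h.py <<'E'
def st2():
    s=robot.observe();R=Rt(s['tool_rot']);p=s['tool_pos'];T=R.T@s['torque'];F=R.T@s['contact_force'];z=R[:,2]
    rel=p[:2]-C;r=np.hypot(*rel);b=np.degrees(np.arctan2(rel[1],rel[0]))%360
    fy=(T[2]-.07)/.157
    print('t %.2f hand %.2f r %.4f tool %.2f z %.4f Ftool %s Ttool %s | fyT %.2f M1 %.3f M2 %.3f Fm %.3f'%(s['time'],b,r,np.degrees(np.arctan2(z[1],z[0]))+180,p[2],F,T,fy,-F[1]*r-T[0],-fy*r-T[0],-fy*.046))
E
python3 -c "
from h import *
st2()"
```

```text
t 15.93 hand 200.74 r 0.1046 tool 199.95 z 0.0806 Ftool [ 2.4795 -5.9827 -0.1156] Ttool [ 0.3807  0.1419 -0.9237] | fyT -6.33 M1 0.245 M2 0.281 Fm 0.291
```

>>> move_arm:
  increments:
    - [0.0002,0.0091,0.0002,0.0333]
    - [0.0003,0.0182,0.0006,0.0667]
    - [0.0005,0.0273,0.0014,0.1]
    - [0.0007,0.0364,0.0025,0.1333]
    - [0.0008,0.0454,0.004,0.1667]

```text
time: 16.55
tool_pos: [0.4703, 0.0528, 0.0802]
tool_rot: [-1.274, 1.569, -1.102]
contact_force: [-0.1, -7.0, -2.5]
opening: 0.0153
```

```bash
python3 -c "
from h import *
st2()"
```

```text
t 16.55 hand 190.76 r 0.1045 tool 189.88 z 0.0802 Ftool [ 2.511  -6.9166 -1.2598] Ttool [ 0.3716  0.0603 -1.0743] | fyT -7.29 M1 0.351 M2 0.390 Fm 0.335
```

>>> move_arm:
  increments:
    - [0.0001,0.0057,0.0001,0.0208]
    - [0.0002,0.0114,0.0002,0.0417]
    - [0.0003,0.0171,0.0006,0.0625]
    - [0.0004,0.0228,0.001,0.0833]
    - [0.0004,0.0228,0.001,0.0833]

```text
time: 17.18
tool_pos: [0.4691, 0.0619, 0.08]
tool_rot: [-1.256, 1.569, -1.17]
contact_force: [0.5, -6.5, -2.4]
opening: 0.0157
```

```bash
python3 -c "
from h import *
st2()"
```

```text
t 17.18 hand 185.71 r 0.1044 tool 184.94 z 0.0800 Ftool [ 2.4225 -6.4815 -0.087 ] Ttool [ 0.4186 -0.0273 -0.9787] | fyT -6.68 M1 0.258 M2 0.279 Fm 0.307
```

Still free running (about 0.3). On by 10°.

>>> move_arm:
  increments:
    - [0.0002,0.0091,0.0002,0.0333]
    - [0.0003,0.0182,0.0006,0.0667]
    - [0.0005,0.0273,0.0014,0.1]
    - [0.0008,0.0454,0.004,0.1667]
    - [0.0008,0.0454,0.004,0.1667]

```text
time: 17.8
tool_pos: [0.469, 0.0804, 0.0797]
tool_rot: [-1.18, 1.569, -1.268]
contact_force: [0.9, -7.0, -1.8]
opening: 0.0155
```

```bash
python3 -c "
from h import *
st2()"
```

```text
t 17.80 hand 175.56 r 0.1043 tool 174.96 z 0.0797 Ftool [ 1.8311 -6.918   1.5244] Ttool [ 0.3661 -0.238  -0.98  ] | fyT -6.69 M1 0.355 M2 0.331 Fm 0.308
```

>>> move_arm:
  increments:
    - [0.0002,0.0091,0.0002,0.0333]
    - [0.0003,0.0182,0.0006,0.0667]
    - [0.0005,0.0273,0.0014,0.1]
    - [0.0007,0.0364,0.0025,0.1333]
    - [0.0007,0.0364,0.0025,0.1333]

```text
time: 18.42
tool_pos: [0.4713, 0.0946, 0.0793]
tool_rot: [-1.2, 1.569, -1.427]
contact_force: [0.4, -6.1, -1.0]
opening: 0.0156
```

```bash
python3 -c "
from h import *
st2()"
```

```text
t 18.43 hand 167.66 r 0.1042 tool 166.97 z 0.0793 Ftool [ 1.0047 -5.8315  1.8097] Ttool [ 0.4016 -0.396  -1.08  ] | fyT -7.33 M1 0.206 M2 0.361 Fm 0.337
```

>>> move_arm:
  increments:
    - [0.0001,0.0057,0.0001,0.0208]
    - [0.0002,0.0114,0.0002,0.0417]
    - [0.0003,0.0171,0.0006,0.0625]
    - [0.0004,0.0228,0.001,0.0833]
    - [0.0004,0.0228,0.001,0.0833]

```text
time: 19.05
tool_pos: [0.4736, 0.1032, 0.0792]
tool_rot: [-1.324, 1.569, -1.639]
contact_force: [0.8, -7.3, -1.1]
opening: 0.0154
```

```bash
python3 -c "
from h import *
st2()"
```

```text
t 19.05 hand 162.72 r 0.1041 tool 161.98 z 0.0792 Ftool [ 1.1528 -6.7158  2.9983] Ttool [ 0.4592 -0.378  -1.0576] | fyT -7.18 M1 0.240 M2 0.289 Fm 0.330
```

>>> move_arm:
  increments:
    - [0.0001,0.0057,0.0001,0.0208]
    - [0.0002,0.0114,0.0002,0.0417]
    - [0.0003,0.0171,0.0006,0.0625]
    - [0.0004,0.0228,0.001,0.0833]
    - [0.0004,0.0228,0.001,0.0833]

```text
time: 19.68
tool_pos: [0.4767, 0.1117, 0.079]
tool_rot: [-1.33, 1.569, -1.732]
contact_force: [0.2, -7.1, -1.3]
opening: 0.0157
```

```bash
python3 -c "
from h import *
st2()"
```

```text
t 19.68 hand 157.74 r 0.1040 tool 156.98 z 0.0790 Ftool [ 1.3579 -6.4631  3.0038] Ttool [ 0.4471 -0.5477 -1.0683] | fyT -7.25 M1 0.225 M2 0.307 Fm 0.334
```

>>> move_arm:
  increments:
    - [0.0001,0.0057,0.0001,0.0208]
    - [0.0002,0.0114,0.0002,0.0417]
    - [0.0003,0.0171,0.0006,0.0625]
    - [0.0004,0.0228,0.001,0.0833]
    - [0.0004,0.0228,0.001,0.0833]

```text
time: 20.3
tool_pos: [0.4806, 0.1198, 0.0788]
tool_rot: [-1.364, 1.569, -1.853]
contact_force: [-0.0, -7.7, -0.5]
opening: 0.0153
```

```bash
python3 -c "
from h import *
st2()"
```

```text
t 20.30 hand 152.78 r 0.1039 tool 151.98 z 0.0788 Ftool [ 0.5639 -6.7907  3.6133] Ttool [ 0.388  -0.6609 -1.0785] | fyT -7.32 M1 0.318 M2 0.372 Fm 0.337
```

>>> move_arm:
  increments:
    - [0.0001,0.0057,0.0001,0.0208]
    - [0.0002,0.0114,0.0002,0.0417]
    - [0.0003,0.0171,0.0006,0.0625]
    - [0.0004,0.0228,0.001,0.0833]
    - [0.0004,0.0228,0.001,0.0833]

```text
time: 20.92
tool_pos: [0.4851, 0.1276, 0.0786]
tool_rot: [-1.407, 1.569, -1.983]
contact_force: [-0.2, -8.1, -0.9]
opening: 0.0156
```

```bash
python3 -c "
from h import *
st2()"
```

```text
t 20.93 hand 147.82 r 0.1039 tool 146.98 z 0.0786 Ftool [ 0.9179 -6.8818  4.2253] Ttool [ 0.4031 -0.7368 -1.0674] | fyT -7.24 M1 0.312 M2 0.349 Fm 0.333
```

>>> move_arm:
  increments:
    - [0,-0.0137,0.0004,-0.05]
    - [0,-0.0137,0.0004,-0.05]
    - [0,-0.0137,-0.04,-0.05]
    - [0,-0.0137,-0.08,-0.05]
    - [0,-0.0137,-0.1,-0.05]

```text
time: 21.55
tool_pos: [0.4473, 0.1474, 0.0787]
tool_rot: [-3.108, 1.57, 2.652]
contact_force: [0.5, -0.3, -1.8]
opening: 0.0154
```

>>> move_arm:
  increments:
    - [0,0,0,0]
    - [0,0,0,0]

```text
time: 21.8
tool_pos: [0.4492, 0.1464, 0.0789]
tool_rot: [0.711, 1.57, 0.188]
contact_force: [0.6, -0.2, -2.0]
opening: 0.0156
```

```bash
python3 -c "
from h import *
st2();stat();stroke(173,.065,.0958);stroke(195.5,.061,.0958)"
```

```text
t 21.80 hand 149.10 r 0.1443 tool 150.02 z 0.0789 Ftool [2.0278 0.1135 0.653 ] Ttool [-0.0555 -0.0192  0.0026] | fyT -0.43 M1 0.039 M2 0.117 Fm 0.020
t 21.80 tcp [0.4492 0.1464 0.0789] r 0.1443 handbear 149.10 toolz+180 150.02 tip r 0.0668 tipz 0.0960
F [ 0.6241 -0.2276 -2.0272] Ftool [2.0278 0.1135 0.653 ] T [-0.0074 -0.0179  0.0555] Ttool [-0.0555 -0.0192  0.0026] M 0.03740697989587998 open 0.015570401997077002
t 21.80 pos [0.4492 0.1464 0.0789] bear -29.98 q6 -0.89 -> inc [ 0.0004 -0.145   0.0326 -0.383 ] rows 1.0 2.1
t 21.80 pos [0.4492 0.1464 0.0789] bear -29.98 q6 -0.89 -> inc [ 0.0004 -0.2529  0.1178 -0.758 ] rows 1.8 4.3
```

>>> move_arm:
  increments:
    - [0,-0.06,0.008,-0.17]
    - [0,-0.127,0.026,-0.34]
    - [0,-0.174,0.055,-0.51]
    - [0,-0.22,0.09,-0.67]
    - [0,-0.253,0.118,-0.758]

```text
time: 22.42
tool_pos: [0.4396, 0.0338, 0.0788]
tool_rot: [-0.267, 1.57, 0.006]
contact_force: [-0.0, 0.1, -2.3]
opening: 0.0152
```

>>> move_arm:
  increments:
    - [0,0,0,0]
    - [0,0,0,0]

```text
time: 22.68
tool_pos: [0.439, 0.0353, 0.0786]
tool_rot: [1.549, 1.57, 1.817]
contact_force: [0.5, 0.2, -0.7]
opening: 0.0154
```

```bash
python3 -c "
from h import *
st2();stroke(195.5,.041,.0958)"
```

```text
t 22.68 hand 195.46 r 0.1390 tool 195.36 z 0.0786 Ftool [0.7403 0.0717 0.4925] Ttool [-0.0095 -0.033   0.0378] | fyT -0.21 M1 -0.000 M2 0.038 Fm 0.009
t 22.68 pos [0.439  0.0353 0.0786] bear 15.36 q6 -1.93 -> inc [-0.0001 -0.0001  0.051  -0.0024] rows 0.3 0.0
```

>>> move_arm:
  increments:
    - [0,0,0.015,-0.002]
    - [0,0,0.03,-0.002]
    - [0,0,0.04,-0.002]
    - [0,0,0.046,-0.002]
    - [0,0,0.051,-0.002]

```text
time: 23.3
tool_pos: [0.4587, 0.0406, 0.0786]
tool_rot: [2.427, 1.571, 2.7]
contact_force: [-0.9, 0.3, -1.6]
opening: 0.0153
```

```bash
python3 -c "
from h import *
st2();stroke(195.5,.027,.0958)"
```

```text
t 23.30 hand 195.50 r 0.1186 tool 195.61 z 0.0786 Ftool [ 1.5513  0.561  -0.7767] Ttool [ 0.0154 -0.0243  0.0567] | fyT -0.08 M1 -0.082 M2 -0.005 Fm 0.004
t 23.30 pos [0.4587 0.0406 0.0786] bear 15.61 q6 -1.92 -> inc [-0.0002 -0.      0.035   0.0018] rows 0.2 0.0
```

>>> move_arm:
  increments:
    - [0,0,0.012,0.001]
    - [0,0,0.024,0.001]
    - [0,0,0.035,0.001]
    - [0,0,0.035,0.001]

```text
time: 23.8
tool_pos: [0.4725, 0.0443, 0.0787]
tool_rot: [-0.037, 1.571, 0.234]
contact_force: [0.1, -0.4, -1.5]
opening: 0.0156
```

>>> move_arm:
  increments:
    - [0.0001,0.0091,0.0002,0.0333]
    - [0.0001,0.0182,0.0006,0.0667]
    - [0.0002,0.0228,0.001,0.0833]
    - [0.0002,0.0228,0.001,0.0833]

```text
time: 24.3
tool_pos: [0.4703, 0.0521, 0.0787]
tool_rot: [-1.424, 1.569, -1.241]
contact_force: [1.3, -5.4, -2.3]
opening: 0.0155
```

```bash
python3 -c "
from h import *
st2()"
```

```text
t 24.30 hand 191.14 r 0.1046 tool 190.50 z 0.0787 Ftool [ 2.2992 -5.5419  0.3384] Ttool [ 0.3861  0.0368 -1.0045] | fyT -6.84 M1 0.194 M2 0.330 Fm 0.315
```

```bash
cat >> h.py <<'E'
def avg(n=5,b0=.04):
    L=[]
    for i in range(n+1):
        s=robot.observe();R=Rt(s['tool_rot']);p=s['tool_pos']
        L.append(np.r_[R.T@s['torque'],R.T@s['contact_force'],p])
        if i<n: robot.read_camera('wrist')
    L=np.array(L);m=L.mean(0);rel=m[6:8]-C;r=np.hypot(*rel);fy=(m[2]-b0)/.157
    z=R[:,2]
    print('t %.2f hand %.2f tool %.2f T %s F %s sd %s| fyT %.2f Fy %.2f M1 %.3f M2 %.3f Fm %.3f'%(s['time'],np.degrees(np.arctan2(rel[1],rel[0]))%360,np.degrees(np.arctan2(z[1],z[0]))+180,m[:3],m[3:6],L.std(0)[[2,4]],fy,m[4],-m[4]*r-m[0],-fy*r-m[0],-fy*.046))
E
python3 -c "
from h import *
avg()"
```

```text
t 24.55 hand 191.16 tool 190.50 T [ 0.3742  0.0658 -0.9529] F [ 2.3801 -6.052   0.0229] sd [0.03   0.5392]| fyT -6.32 Fy -6.05 M1 0.259 M2 0.288 Fm 0.291
```

>>> move_arm:
  increments:
    - [0.0001,0.0046,0,0.0167]
    - [0.0002,0.0091,0.0002,0.0333]
    - [0.0003,0.0182,0.0006,0.0667]
    - [0.0003,0.0182,0.0006,0.0667]

```text
time: 25.05
tool_pos: [0.4692, 0.0593, 0.0785]
tool_rot: [-1.437, 1.569, -1.324]
contact_force: [0.5, -6.4, -2.0]
opening: 0.0155
```

```bash
python3 -c "
from h import *
avg()"
```

```text
t 25.30 hand 187.18 tool 186.50 T [ 0.3874  0.0013 -1.0056] F [ 2.2232 -6.4457 -0.0963] sd [0.0386 0.2488]| fyT -6.66 Fy -6.45 M1 0.287 M2 0.309 Fm 0.306
```

>>> move_arm:
  increments:
    - [0.0001,0.0046,0,0.0167]
    - [0.0002,0.0091,0.0002,0.0333]
    - [0.0003,0.0182,0.0006,0.0667]
    - [0.0003,0.0182,0.0006,0.0667]

```text
time: 25.8
tool_pos: [0.4686, 0.0665, 0.0784]
tool_rot: [-1.387, 1.569, -1.343]
contact_force: [0.4, -7.1, -1.7]
opening: 0.0154
```

```bash
python3 -c "
from h import *
avg()"
```

```text
t 26.05 hand 183.21 tool 182.49 T [ 0.4142 -0.0592 -1.0593] F [ 1.8357 -6.9744  0.2782] sd [0.0493 0.2611]| fyT -7.00 Fy -6.97 M1 0.315 M2 0.318 Fm 0.322
```

>>> move_arm:
  increments:
    - [0.0001,0.0046,0,0.0167]
    - [0.0002,0.0091,0.0002,0.0333]
    - [0.0003,0.0182,0.0006,0.0667]
    - [0.0003,0.0182,0.0006,0.0667]

```text
time: 26.55
tool_pos: [0.4685, 0.0737, 0.0783]
tool_rot: [-1.394, 1.569, -1.42]
contact_force: [0.6, -8.0, -2.2]
opening: 0.0158
```

```bash
python3 -c "
from h import *
avg()"
```

```text
t 26.80 hand 179.25 tool 178.49 T [ 0.4419 -0.1224 -1.1137] F [ 2.2556 -7.0174  0.708 ] sd [0.0226 0.6791]| fyT -7.35 Fy -7.02 M1 0.292 M2 0.326 Fm 0.338
```

>>> move_arm:
  increments:
    - [0.0001,0.0046,0,0.0167]
    - [0.0002,0.0091,0.0002,0.0333]
    - [0.0003,0.0182,0.0006,0.0667]
    - [0.0003,0.0182,0.0006,0.0667]

```text
time: 27.3
tool_pos: [0.4689, 0.0809, 0.0781]
tool_rot: [-1.433, 1.569, -1.53]
contact_force: [0.0, -8.3, -2.0]
opening: 0.0155
```

```bash
python3 -c "
from h import *
avg()"
```

```text
t 27.55 hand 175.30 tool 174.48 T [ 0.4626 -0.2318 -1.1518] F [ 1.7472 -7.7901  1.2091] sd [0.0294 0.386 ]| fyT -7.59 Fy -7.79 M1 0.351 M2 0.331 Fm 0.349
```

>>> move_arm:
  increments:
    - [0.0001,0.0046,0,0.0167]
    - [0.0002,0.0091,0.0002,0.0333]
    - [0.0003,0.0182,0.0006,0.0667]
    - [0.0003,0.0182,0.0006,0.0667]

```text
time: 28.05
tool_pos: [0.4698, 0.0881, 0.078]
tool_rot: [-1.43, 1.569, -1.597]
contact_force: [-0.1, -8.5, -2.3]
opening: 0.0155
```

```bash
python3 -c "
from h import *
avg()"
```

```text
t 28.30 hand 171.35 tool 170.48 T [ 0.463  -0.3105 -1.2044] F [ 1.7415 -7.4765  1.5462] sd [0.022  0.5286]| fyT -7.93 Fy -7.48 M1 0.318 M2 0.365 Fm 0.365
```

```bash
python3 -c "
from h import *
s,im=snap('wrist','pics/w7.png')
s,im=snap('top','pics/t2.png');crop('pics/t2.png',250,160,120,90,6,'pics/c13.png')
for f in('pics/w5.png','pics/w6.png','pics/w7.png'):
  im=cv2.imread(f);g=cv2.cvtColor(im,cv2.COLOR_BGR2GRAY)
  for r in (90,150,215): 
    print(f,r,g[r,290:342:1].tolist()) if 0 else None
"
```

```text
(no output)
```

View pics/w7.png

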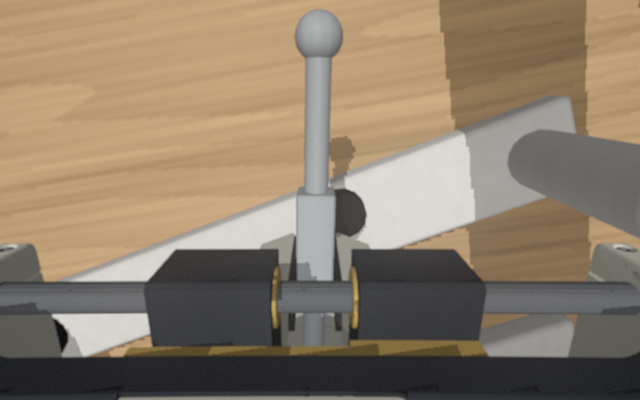

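View pics/c13.png

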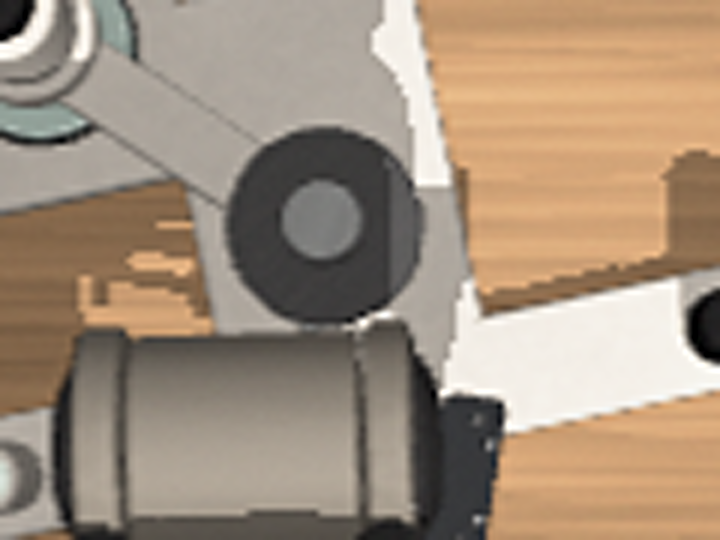

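>>> move_arm:
  increments:
    - [0.0001,0.0046,0,0.0167]
    - [0.0002,0.0091,0.0002,0.0333]
    - [0.0003,0.0182,0.0006,0.0667]
    - [0.0003,0.0182,0.0006,0.0667]

```text
time: 28.9
tool_pos: [0.4711, 0.0951, 0.0779]
tool_rot: [-1.466, 1.569, -1.702]
contact_force: [0.4, -8.8, -1.4]
opening: 0.0159
```

```bash
python3 -c "
from h import *
avg()"
```

```text
t 29.15 hand 167.41 tool 166.48 T [ 0.5038 -0.3867 -1.2737] F [ 1.4877 -7.7987  2.1573] sd [0.0378 0.5147]| fyT -8.37 Fy -7.80 M1 0.310 M2 0.370 Fm 0.385
```

>>> move_arm:
  increments:
    - [0.0001,0.0046,0,0.0167]
    - [0.0002,0.0091,0.0002,0.0333]
    - [0.0003,0.0137,0.0004,0.05]
    - [0.0003,0.0137,0.0004,0.05]

```text
time: 29.65
tool_pos: [0.4724, 0.1003, 0.0777]
tool_rot: [-1.538, 1.569, -1.826]
contact_force: [-0.5, -9.3, -1.4]
opening: 0.0157
```

```bash
python3 -c "
from h import *
avg()"
```

```text
t 29.90 hand 164.49 tool 163.48 T [ 0.5294 -0.4498 -1.353 ] F [ 0.8652 -8.7581  1.8906] sd [0.0099 0.3611]| fyT -8.87 Fy -8.76 M1 0.385 M2 0.396 Fm 0.408
```

>>> move_arm:
  increments:
    - [0.0001,0.0046,0,0.0167]
    - [0.0002,0.0091,0.0002,0.0333]
    - [0.0003,0.0137,0.0004,0.05]
    - [0.0003,0.0137,0.0004,0.05]

```text
time: 30.4
tool_pos: [0.4741, 0.1054, 0.0776]
tool_rot: [-1.558, 1.568, -1.899]
contact_force: [-0.1, -10.0, -0.2]
opening: 0.0155
```

```bash
python3 -c "
from h import *
avg()"
```

```text
t 30.65 hand 161.54 tool 160.47 T [ 0.5672 -0.4916 -1.4218] F [ 0.3825 -8.9911  2.854 ] sd [0.0232 0.4414]| fyT -9.31 Fy -8.99 M1 0.371 M2 0.404 Fm 0.428
```

```bash
python3 -c "
from h import *
s,im=snap('wrist','pics/w8.png')
for f in('pics/w5.png','pics/w6.png','pics/w7.png','pics/w8.png'):
  g=cv2.cvtColor(cv2.imread(f),cv2.COLOR_BGR2GRAY).astype(np.uint8)
  c=cv2.HoughCircles(cv2.GaussianBlur(g[0:70,270:370],(3,3),0),cv2.HOUGH_GRADIENT,1,100,param1=80,param2=12,minRadius=19,maxRadius=27);print(f,c[0][0]+[270,0,0] if c is not None else None)
"
```

```text
pics/w5.png [315.5  37.5  24.1]
pics/w6.png [315.5  31.5  23. ]
pics/w7.png [317.5  34.5  25.2]
pics/w8.png [318.5  35.5  25.2]
```

View pics/w8.png

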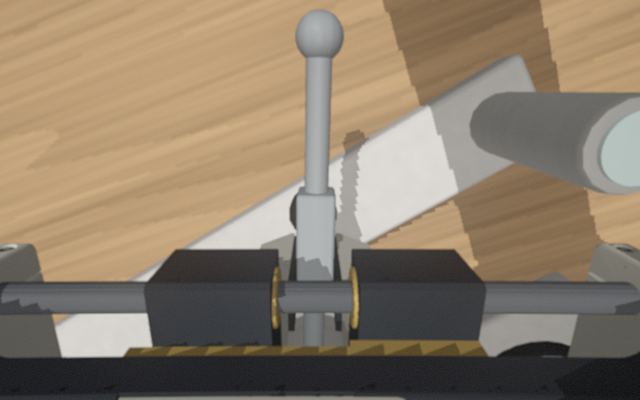

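>>> move_arm:
  increments:
    - [0.0001,0.0046,0,0.0167]
    - [0.0002,0.0091,0.0002,0.0333]
    - [0.0003,0.0137,0.0004,0.05]
    - [0.0003,0.0137,0.0004,0.05]

```text
time: 31.2
tool_pos: [0.4759, 0.1104, 0.0775]
tool_rot: [-1.583, 1.568, -1.977]
contact_force: [-1.9, -10.5, -1.2]
opening: 0.0154
```

```bash
python3 -c "
from h import *
avg(8,.02)"
```

```text
t 31.60 hand 158.60 tool 157.47 T [ 0.5836 -0.5595 -1.4632] F [ 1.0488 -9.559   2.7829] sd [0.0313 0.5136]| fyT -9.45 Fy -9.56 M1 0.413 M2 0.402 Fm 0.435
```

```bash
python3 -c "
from h import *
s,im=snap('wrist','pics/w9.png')
for f in('pics/w5.png','pics/w6.png','pics/w7.png','pics/w8.png','pics/w9.png'):
  g=cv2.imread(f).astype(int)
  out=[]
  for r in (35,80,110,140,170):
    row=g[r-1:r+2,280:360].mean(0);sat=row.max(1)-row.min(1)
    m=(sat<18)&(row.mean(1)>70)&(row.mean(1)<190)
    # component nearest 316
    i=37
    if not m[i]: out.append(None);continue
    a=i
    while m[a-1]:a-=1
    b=i
    while b+1<len(m) and m[b+1]:b+=1
    out.append((280+a,280+b))
  print(f,out)
"
```

```text
pics/w5.png [(292, 338), (303, 327), (303, 326), (304, 326), (304, 326)]
pics/w6.png [(292, 338), (303, 327), (303, 326), (304, 326), (304, 326)]
pics/w7.png [(295, 341), (306, 329), (306, 329), (305, 328), (305, 327)]
pics/w8.png [(296, 342), (306, 330), (306, 329), (306, 328), (305, 328)]
pics/w9.png [(296, 342), (306, 330), (306, 329), (306, 328), (305, 328)]
```

View pics/w9.png

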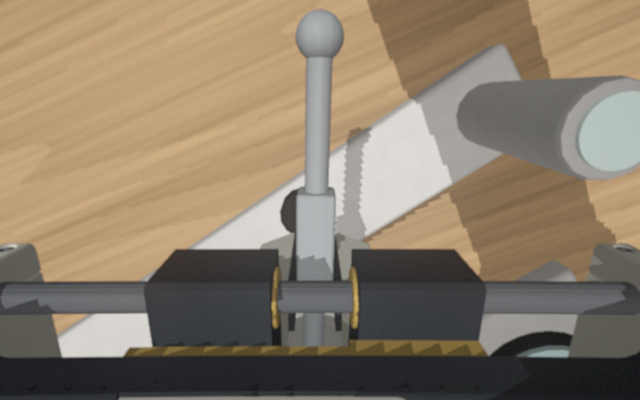

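>>> move_arm:
  increments:
    - [0.0001,0.003,0,0]
    - [0.0002,0.006,0,0]
    - [0.0002,0.006,0,0]
    - [0.0002,0.006,0,0]

```text
time: 32.15
tool_pos: [0.477, 0.1124, 0.0774]
tool_rot: [-1.485, 1.568, -1.879]
contact_force: [-0.7, -9.7, -0.5]
opening: 0.0154
```

```bash
python3 -c "
from h import *
avg(8,.02)"
```

```text
t 32.55 hand 157.35 tool 157.47 T [ 0.6451 -0.6854 -1.5941] F [ 1.0029 -9.7681  3.334 ] sd [0.0174 0.3776]| fyT -10.28 Fy -9.77 M1 0.372 M2 0.425 Fm 0.473
```

>>> move_arm:
  increments:
    - [0,-0.0065,0.0002,-0.024]
    - [0,-0.013,0.0003,-0.047]
    - [0,-0.013,0.0003,-0.047]

```text
time: 32.92
tool_pos: [0.4755, 0.1085, 0.0775]
tool_rot: [-0.845, 1.57, -1.188]
contact_force: [0.8, -5.7, -1.1]
opening: 0.0156
```

```bash
python3 -c "
from h import *
avg(2,.02)"
```

```text
t 33.02 hand 159.57 tool 160.30 T [ 0.3355 -0.4931 -0.8135] F [ 1.27   -5.2631  2.6055] sd [0.0484 0.3468]| fyT -5.31 Fy -5.26 M1 0.212 M2 0.217 Fm 0.244
```

>>> move_arm:
  increments:
    - [0,-0.005,0.0002,-0.01]
    - [0,-0.01,0.0003,-0.02]
    - [0,-0.01,0.0003,-0.02]

```text
time: 33.4
tool_pos: [0.4738, 0.1059, 0.0774]
tool_rot: [2.662, 1.57, 2.34]
contact_force: [-0.1, 0.0, -1.0]
opening: 0.0152
```

```bash
python3 -c "
from h import *
avg(2,.02)"
```

```text
t 33.50 hand 161.27 tool 161.55 T [ 0.024  -0.0242 -0.0066] F [1.9091 0.1914 0.1599] sd [0.0276 0.13  ]| fyT -0.17 Fy 0.19 M1 -0.044 M2 -0.006 Fm 0.008
```

>>> move_arm:
  increments:
    - [0,0,-0.03,0]
    - [0,0,-0.07,0]
    - [0,0,-0.11,0]
    - [-0.05,0,-0.13,0]
    - [-0.2,0,-0.13,0]

```text
time: 34.12
tool_pos: [0.4212, 0.1224, 0.1561]
tool_rot: [-2.734, 1.563, -3.055]
contact_force: [1.4, 0.3, -1.5]
opening: 0.0156
```

```bash
python3 -c "
from h import *
stat();plan(.5089,-.336,.16,-9.8)
s,im=snap('wrist','pics/w10.png')
"
```

```text
t 34.12 tcp [0.4212 0.1224 0.1561] r 0.1599 handbear 161.73 toolz+180 161.59 tip r 0.0822 tipz 0.1727
F [ 1.389   0.281  -1.4824] Ftool [1.4717 0.7096 1.2395] T [ 0.0052 -0.179  -0.0096] Ttool [ 0.0097 -0.1682  0.0616] M -0.12186379882069828 open 0.01563925758318207
t 34.12 pos [0.4212 0.1224 0.1561] bear -18.41 q6 -1.14 -> inc [-0.0106 -1.0182  0.5699 -0.1434] rows 7.5 0.8
```

View pics/w10.png

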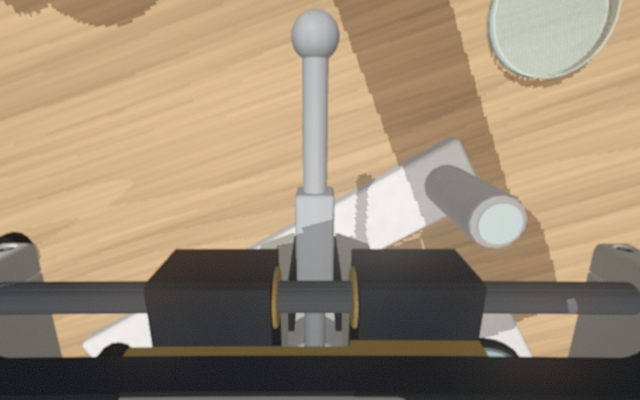

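>>> move_arm:
  increments:
    - [-0.03,-0.15,0.03,-0.03]
    - [-0.03,-0.29,0.1,-0.07]
    - [-0.03,-0.42,0.18,-0.1]
    - [-0.03,-0.55,0.26,-0.14]
    - [-0.03,-0.68,0.34,-0.143]

```text
time: 34.8
tool_pos: [0.4674, -0.1802, 0.1695]
tool_rot: [0.266, 1.57, 0.094]
contact_force: [0.9, -0.0, -0.8]
opening: 0.0157
```

```bash
python3 -c "
from h import *
plan(.5089,-.336,.16,-9.8)"
```

```text
t 34.80 pos [ 0.4674 -0.1802  0.1695] bear -9.84 q6 -1.92 -> inc [ 0.0237 -0.3661  0.1687 -0.0006] rows 2.6 0.0
```

>>> move_arm:
  increments:
    - [0.01,-0.11,0.05,0]
    - [0.02,-0.22,0.1,0]
    - [0.02,-0.32,0.15,0]
    - [0.02,-0.33,0.155,0]
    - [0.02,-0.33,0.155,0]

```text
time: 35.42
tool_pos: [0.5056, -0.3186, 0.1609]
tool_rot: [2.36, 1.569, 2.187]
contact_force: [0.1, -0.4, -1.6]
opening: 0.0155
```

```bash
python3 -c "
from h import *
plan(.5089,-.336,.0385,-9.8)"
```

```text
t 35.42 pos [ 0.5056 -0.3186  0.1609] bear -9.87 q6 -2.09 -> inc [ 0.306  -0.0419  0.0158 -0.0012] rows 2.0 0.0
```

>>> move_arm:
  increments:
    - [0.05,-0.03,0.012,0]
    - [0.12,-0.042,0.016,0]
    - [0.2,-0.042,0.016,0]
    - [0.2,-0.042,0.016,0]
    - [0.2,-0.042,0.016,0]

```text
time: 36.05
tool_pos: [0.51, -0.3372, 0.082]
tool_rot: [-0.447, 1.57, -0.619]
contact_force: [0.5, 0.4, -2.3]
opening: 0.0151
```

```bash
python3 -c "
from h import *
plan(.5089,-.336,.0385,-9.8)
s,im=snap('wrist','pics/w11.png')"
```

```text
t 36.05 pos [ 0.51   -0.3372  0.082 ] bear -9.84 q6 -2.11 -> inc [ 0.1088  0.0026 -0.0033 -0.0006] rows 0.7 0.0
```

View pics/w11.png

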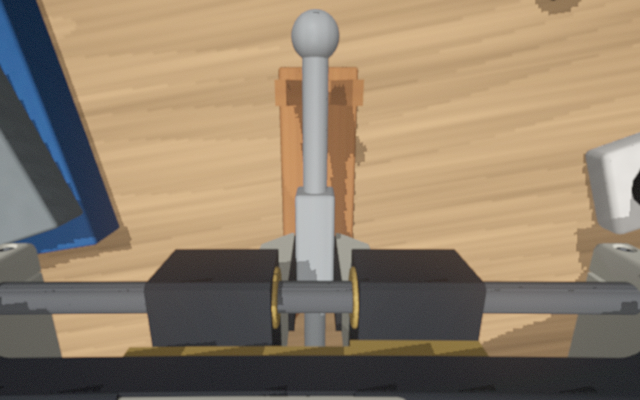

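Bar (knob at 315,35) is lined up over the rest (edges at columns ~278–360, centre 319). Lowering.

>>> move_arm:
  increments:
    - [0.03,0.0025,-0.003,0]
    - [0.06,0.0025,-0.003,0]
    - [0.085,0.0025,-0.003,0]
    - [0.105,0.0025,-0.003,0]
    - [0.108,0.0025,-0.003,0]

```text
time: 36.72
tool_pos: [0.5084, -0.3359, 0.0378]
tool_rot: [2.488, 1.57, 2.316]
contact_force: [-1.5, 0.9, 0.9]
opening: 0.0152
```

```bash
python3 -c "
from h import *
plan(.5089,-.336,.0379,-9.8);print(robot.observe()['contact_force'])"
```

```text
t 36.73 pos [ 0.5084 -0.3359  0.0378] bear -9.87 q6 -2.11 -> inc [-0.0002  0.      0.0012 -0.0012] rows 0.0 0.0
[-1.4723  0.8761  0.9168]
```

Seated at the same height as at the start. Open.

>>> move_arm:
  increments:
    - [0,0,0,0]
    - [0,0,0,0]
    - [0,0,0,0]
    - [0,0,0,0]
    - [0,0,0,0]
  gripper: 0

```text
time: 37.35
tool_pos: [0.5086, -0.3361, 0.0383]
tool_rot: [-0.022, 1.571, -0.194]
contact_force: [-0.3, 0.6, 0.2]
opening: 0.0606
```

>>> move_arm:
  increments:
    - [0,0,0,0]
    - [-0.03,0,0,0]
    - [-0.08,0,0,0]
    - [-0.15,0,0,0]
    - [-0.25,0,0,0]

```text
time: 37.98
tool_pos: [0.5081, -0.3357, 0.1392]
tool_rot: [2.553, 1.569, 2.381]
contact_force: [-0.2, -0.5, 0.3]
opening: 0.0918
```

>>> move_arm:
  increments:
    - [-0.15,0,0.1,0]
    - [-0.18,0,0.13,0]
    - [-0.18,0,0.13,0]
    - [-0.18,0,0.13,0]

```text
time: 38.48
tool_pos: [0.5586, -0.3444, 0.2089]
tool_rot: [2.673, 1.568, 2.501]
contact_force: [-0.5, 0.4, -0.3]
opening: 0.0914
```

```bash
python3 -c "
from h import *
s,im=snap('wrist','pics/w12.png');print(s['tool_pos'],s['opening'],s['contact_force'],s['time'])
snap('top','pics/t3.png');snap('scene','pics/s3.png')"
```

```text
[ 0.5586 -0.3444  0.2089] 0.09137612419226884 [-0.5245  0.3872 -0.2772] 38.475
```

View pics/w12.png

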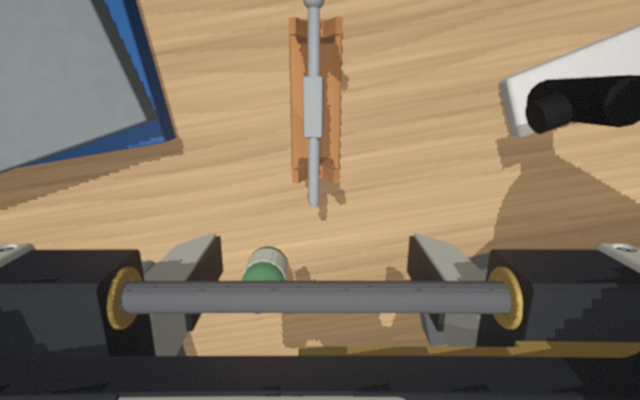

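View pics/s3.png

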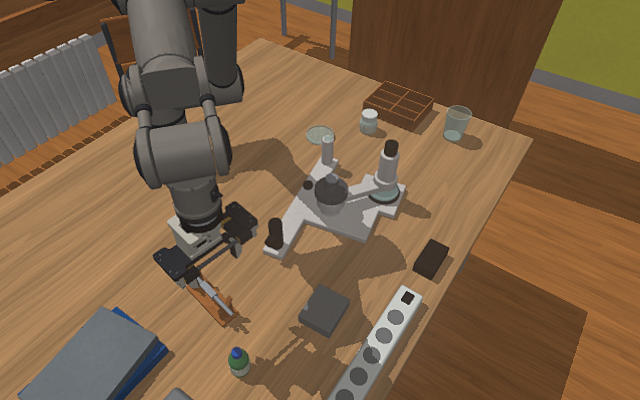

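```bash
python3 -c "
from h import *
s=st_of('pics/w12.png')
t=onz('wrist',(314,206),.055,s);m=onz('wrist',(313.2,106),.055,s);d=t-m
print(t,m,np.degrees(np.arctan2(d[1],d[0])))
print(robot.hand_in())"
```

```text
[ 0.5855 -0.3492  0.055 ] [ 0.4955 -0.3342  0.055 ] -9.454250475057957
the job is handed in; nothing more can be done
None
```

I tightened the collar in three strokes with the bar: about 58°, 60° and 33°, each from a different hole. Then I laid the bar back in its rest and handed the job in at about 38.5 s.

**Tightness:** At the last stroke the sideways force was about 10 N. Set against free running at about 0.3 N m, that ratio gives roughly 0.45 N m, an estimated clamping force of about 75 N. Clamping force cannot be read directly.
- **Estimates differed:** The moment worked out from the full wrist reading gave 0.37 to 0.43 N m.
- **Slope was lower than described:** The moment rose only about 0.006–0.008 N m per degree, where the task says 0.013. I stopped on the force, not the angle.

**First attempt failed:** I misread the holes in the camera image, so the first push met the collar's solid rim at about 22 N. I backed off, and all later insertions went in without force.

**Last checks:** The bar's middle measured about 3 mm from where it started, with its direction within 0.3°. It was seated at its original height, and the gripper was open and clear. In the last scene picture the bystanders look unmoved; I did not measure them.

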